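# Turn over two lidded component boxes and stack them

## Task

Turn both lidded component boxes upside down, their loose lids staying on throughout, and stack them lid down on the black rubber pad: the longer box squarely in the middle of the pad, the shorter one squarely centred on top of it. The turnover station is there to help: a box slid along the plate fully home into its sleeve is turned over by swinging the sleeve across by its rod, and can then be drawn out. Let go of everything and leave all the other things on the bench where they are.

Things in the scene. Friction and masses are not known exactly. Their poses are not given: they have to be found in the camera images.
- long_base: black bottom of the long box: closed block 97.8 x 55.8 x 28 mm, 80 g. Origin at the centre of its underside, x along its length, z towards the lid (down once turned over). With its lid the box is 104 x 62 x 30 mm, ends alike. It starts on the station's plate, lid up, lengthwise within 0.3 rad of the station's x; slid home in the sleeve it sticks out 54 mm.
- long_lid: loose grey lid of the long box, a cap 104 x 62 x 14 mm, 25 g: top 2 mm, skirt 12 mm deep, 1.6 mm thick, 1.5 mm play round the base. A grip on the box's sides holds the skirt only: lid up, slide it but do not lift (the base stays behind); lid down, it can be lifted by the skirt. Origin at the centre of the skirt's open rim, z to the closed top; 16 mm from the base's origin.
- short_base: black bottom of the short box: closed block 77.8 x 55.8 x 28 mm, 80 g. Origin at the centre of its underside, x along its length, z towards the lid (down once turned over). With its lid the box is 84 x 62 x 30 mm, ends alike. It starts on the station's plate, lid up, lengthwise within 0.3 rad of the station's x; slid home in the sleeve it sticks out 34 mm.
- short_lid: loose grey lid of the short box, a cap 84 x 62 x 14 mm, 25 g: top 2 mm, skirt 12 mm deep, 1.6 mm thick, 1.5 mm play round the base. A grip on the box's sides holds the skirt only: lid up, slide it but do not lift (the base stays behind); lid down, it can be lifted by the skirt. Origin at the centre of the skirt's open rim, z to the closed top; 16 mm from the base's origin.
- station: fixed turnover station: aluminium plate, top at z = 6 mm, over x -150..0, y -235..235 mm and two wings x 0..58, |y| above 84 mm (station frame). Origin at table height under the hinge line, in the plane of the sleeve's mouth; x points away from the robot, into the sleeve. Hinge line along x at y = 0, z = 22 mm, with two posts at x = 13..19 and 59..65, |y| < 5, 28 mm tall.
- sleeve (a joint): angle of the sleeve about the hinge line, rad: 0 = flat on the station's +y side, 3.14 = turned over, flat on the -y side (its stops). It swings up and over like a page, falls to the nearer side when let go, and works alike on both sides. Outside it reaches 79 mm from the hinge line and, when flat, 41 mm above the table. A box slid home in it keeps its lid through the swing.
- mouth (a point): middle of the sleeve's mouth, 42 mm from the hinge line, 22 mm above the table when flat. The sleeve is a flat pocket, clear top and bottom, grey walls, open only here, towards the robot: inside 66 mm wide, 33 mm high, 50 mm deep to its end wall; the side walls flare out by 1.5 mm over the first 10 mm at the mouth. When flat, its floor lies 0.5 mm below the plate's top.
- crank (a point): grip point on the sleeve's rod: a bare steel rod 9 mm thick, 64 mm long, along the station's x from the sleeve's end wall away from the robot (x = 53..117 mm). Point at x = 95 mm, 42 mm from the hinge line, 22 mm above the bare table when flat. It moves on a half circle of 42 mm radius about the hinge line, may turn between the fingers, and takes under 3 N to swing.
- pad: fixed flat black rubber pad 140 x 95 x 4 mm on the table to the robot's right. Origin at the centre of its underside, x along its length.
- sink_left: loose heat sink 24 x 24 x 22 mm on the plate's +y wing close to the sleeve; origin under its centre. Bystander.
- sink_right: the same on the -y wing. Bystander.
- spool: solder spool, 60 mm across, 40 mm tall, standing; bystander.
- flux: white bottle, 40 mm across, 90 mm tall; bystander.
- jar: glass jar, 50 mm across, 50 mm tall; bystander.
- driver: screwdriver lying on the table at the robot's left; bystander.
Things that resemble listed ones, but are neither listed nor needed, are in the scene too. What is shaped like the short_lid but turquoise is not meant.

How it is judged (in metres and radians):
On the way, in this order (a step that is already met when the one before it is completed fails the run):
1. one of the boxes has been turned upside down with its lid on ((angle between each of long_base, long_lid's own z axis and vertical above 2.95 rad or angle between each of short_base, short_lid's own z axis and vertical above 2.95 rad)), for 0.2 s.
2. both boxes are upside down (angle between each of long_base, long_lid, short_base, short_lid's own z axis and vertical above 2.95 rad), for 0.2 s.
At the end, for the whole second after the job is handed in: Both boxes are upside down with their lids on (within 4 mm and 0.12 rad) and at rest: the long box flat on the pad, centred within 25 mm and lined up with it within 0.26 rad (either way round); the short box flat on top of the long one, centred within 15 mm and lined up within 0.26 rad (all of step 2 and z of long_lid in the frame of long_base between 0.012 and 0.02 m and angle between the z axis of long_lid and the z axis of long_base, either way round below 0.12 rad and height (world z) of long_base between 0.029 and 0.039 m and linear speed of each of long_base, long_lid, short_base, short_lid below 0.02 m/s and z of short_lid in the frame of short_base between 0.012 and 0.02 m and angle between the z axis of short_lid and the z axis of short_base, either way round below 0.12 rad and height (world z) of short_base between 0.059 and 0.069 m and horizontal distance between long_base and pad below 0.025 m and angle between the x axis of long_base and the x axis of pad, either way round below 0.26 rad and horizontal distance between short_base and long_base below 0.015 m and angle between the x axis of short_base and the x axis of long_base, either way round below 0.26 rad); the robot touches nothing.
It fails at once if the lid of the long box comes off its base (lifted more than 7 mm or tipped off) (z of long_lid in the frame of long_base above 0.023 m or distance between long_lid and long_base above 0.03 m).
It fails at once if the lid of the short box comes off its base (lifted more than 7 mm or tipped off) (z of short_lid in the frame of short_base above 0.023 m or distance between short_lid and short_base above 0.03 m).
It fails at once if a bystander is moved by more than 3 cm (distance of any of sink_left, sink_right, spool, flux, jar, driver from where it was at the start of the episode above 0.03 m).
It also fails if it takes over 72 s, if anything falls off the work surface, if the arm or the gripper's body presses on something with over 40 N, if the wrist force passes 120 N, or if a joint passes its speed limit or range.

## Robot

A 6-joint arm with a two-finger parallel gripper is mounted at the origin on the work surface. World frame = base frame: x ahead of the robot, y to its left, z up, the work surface at z = 0. Lengths are in mm, angles in rad, forces in N, time in s.
With the tool pointing down it reaches from about 350 to 975 mm from the base axis. Payload 7.1 kg.
Tool frame: the origin (TCP) lies at the very end of the fingers, on their centre line; the grasp point (between the pads) lies 19 mm behind it (ctrl.grip_point_offset is the distance from the TCP to the grasp point, in mm); x points along the fingers, y is the direction in which the jaws open and shut, and the axes are right-handed (so a half turn about x gives the same grasp; the last joint's range is limited). The gripper opens to 88 mm and grips with 3 to 60 N. Pads are 20 mm wide; open, the fingers measure 115 mm over their backs; the gripper's body (75 mm by 178 mm) begins 61 mm behind the grasp point.
Start: joints at [-1.345, 0.423, 1.63, -0, 1.089, -0.019], TCP at [151.496, -606.345, 222.675] pointing down, gripper open.
Joint ranges: [-3, 3], [-0.9, 2.11], [0.09, 2.58], [-1.31, 4.45], [0.11, 2.69], [-2.54, 2.54]. Speed limits (rad/s): [2.39, 2.39, 3.01, 3.14, 3.14, 3.14].

## Interface

Orientations are given as a rotation vector (axis times angle).
In Python, from workcell import ctrl, vision, workorder gives the robot as it stands.
- The arm moves only by the shell command python3 -m crank 'ROWS'. ROWS is JSON, a list of rows, each a list of 3 entries, a list of its own where there are three numbers: the shift along the tool's x, y, z in m, then the turn, a rotation vector about the tool's x, y, z in rad, then the finger opening in m, from 0 to 0.0878. In form: [[[dx, dy, dz], [wx, wy, wz], jaw], ...]. A call has exactly 8 rows; each row shifts and turns the commanded pose from where the row before left it, along the tool's axes as they then stand; what a row does not reach is not made up. A row lasts 1/12 s, in which the tool goes at most 41.7 mm and 7.16 degrees, less where a joint would pass 70% of its speed; a pose out of reach is approached as far as the arm can. A call with a gripper value outside its range is refused whole. The fingers move at their own pace and stop on an object; the grip force is fixed at half the most. Time passes only in rows, so rows that do not move let the fingers close, or fill a call up. It gives the time, the measured TCP pose, the force and the opening at its end, in the units of the state.
- ctrl.get_obs(): the state, without advancing time (a new reading comes with each control period).
- vision.get_image(name): name is "scene" or "top" or "wrist"; returns a dict with "img" (400x640x3 uint8, blue, green, red), "mtx" (3x3 intrinsics, pixels), "rvec" (rotation vector, rad) and "tvec" (3), from world to camera coordinates, as OpenCV has them; the wrist camera has in their place "hand_eye" (4x4, takes a point from camera to tool coordinates, whose origin is the TCP and whose axes are the tool frame's). Camera axes: x right, y down, z forward; pixel columns grow to the right and rows downward; lengths in mm; the calibration is good to about 2 mm. A picture is of the moment at which its call begins: read the wrist's pose just before it. There is no depth.
- workorder.close_job(): hands the job in, once; it reports no verdict.
The state is a dict: "t": time; "qpos": joint angles; "qvel": joint speeds; "joint_torque": joint torques, N m; "ee_pos": TCP position; "orientation": TCP orientation; "ft_force": force on the tool from outside, world axes, zero at the start; "moment": the same for the moment, N m; "width": finger opening in mm.
Only numpy, scipy, OpenCV 4.12 (cv2) and the standard library are available. Lean on these libraries where they do the work, as an engineer would, in place of code of your own. Each camera call takes 0.05 s, during which the arm holds its last target.

## Working session

There is one attempt and no reset: what is moved stays moved. The work goes in short steps, Python scripts to look and compute and a shell command to move; the robot and the scene stay as the last step left them, time stands still between calls to the robot, and variables do not carry over. Pictures are saved under pics/ and viewed, and the job is handed in when it is done.

```bash
ls -la; mkdir -p pics; cat > h.py <<'E'
import numpy as np, cv2
from workcell import ctrl, vision, workorder
def cap(name,fn=None):
    o=ctrl.get_obs(); d=vision.get_image(name)
    if fn: cv2.imwrite('pics/'+fn,d['img'])
    return o,d
E
python3 - <<'E'
from h import *
np.set_printoptions(precision=4,suppress=True)
for n in ['scene','top','wrist']:
    o,d=cap(n,n+'0.png'); print(n,{k:d[k] for k in d if k!='img'})
print(o, ctrl.grip_point_offset)
E
```

```text
total 12
drwxr-xr-x  3 agent agent 4096 Dec  7 16:07 .
drwxr-xr-x 23 root  root  4096 Dec  7 16:07 ..
drwxr-xr-x  2 agent agent 4096 Dec  7 16:07 pics
scene {'mtx': array([[432.2906,   0.    , 308.8706],
       [  0.    , 432.2906, 193.8862],
       [  0.    ,   0.    ,   1.    ]]), 'rvec': array([ 1.8132,  1.2193, -0.7066]), 'tvec': array([-207.3663, -170.9979, 1726.3371])}
top {'mtx': array([[459.7678,   0.    , 320.8197],
       [  0.    , 459.7678, 205.2776],
       [  0.    ,   0.    ,   1.    ]]), 'rvec': array([ 2.1726, -2.146 ,  0.1729]), 'tvec': array([  -3.5453,  504.2159, 1149.4803])}
wrist {'mtx': array([[328.5749,   0.    , 321.1344],
       [  0.    , 328.5749, 204.9196],
       [  0.    ,   0.    ,   1.    ]]), 'hand_eye': array([[   0.0012,   -0.2492,    0.9685, -162.5226],
       [   1.    ,   -0.0001,   -0.0013,   -0.7431],
       [   0.0004,    0.9685,    0.2492,  -68.068 ],
       [   0.    ,    0.    ,    0.    ,    1.    ]])}
{'t': 0.1, 'qpos': array([-1.345 ,  0.4238,  1.6306, -0.    ,  1.0886, -0.019 ]), 'qvel': array([-0.0005, -0.0018, -0.0018,  0.0006, -0.0004, -0.0016]), 'joint_torque': array([  0.0011, -54.5611, -27.4326,   0.0645,   0.0188,  -0.    ]), 'ee_pos': array([ 151.3891, -605.8671,  221.9708]), 'orientation': array([ 2.0917,  0.2588, -2.0921]), 'ft_force': array([-0.2763, -0.3791, -0.4069]), 'moment': array([0.0005, 0.0265, 0.0392]), 'width': 87.72252984321094} 18.700000000000003
```

View pics/top0.png

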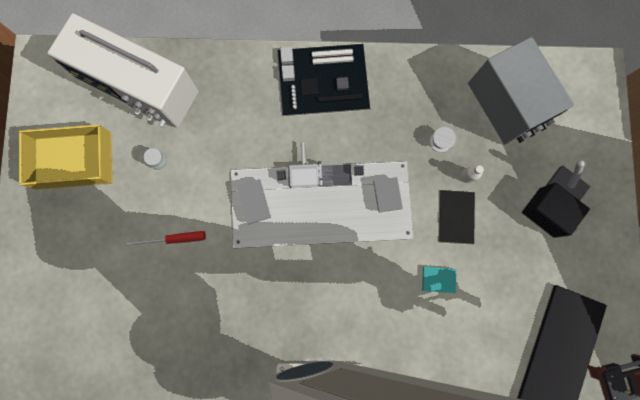

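View pics/scene0.png

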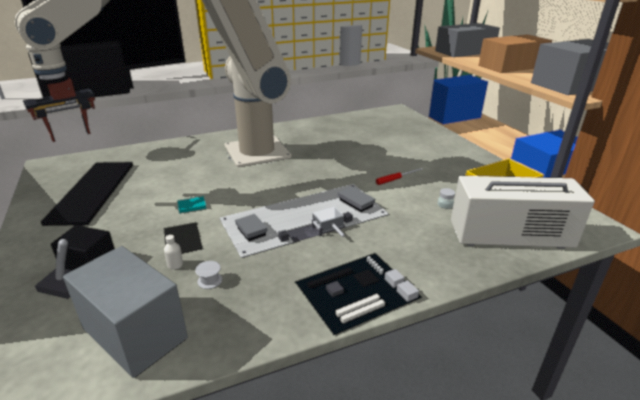

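View pics/wrist0.png

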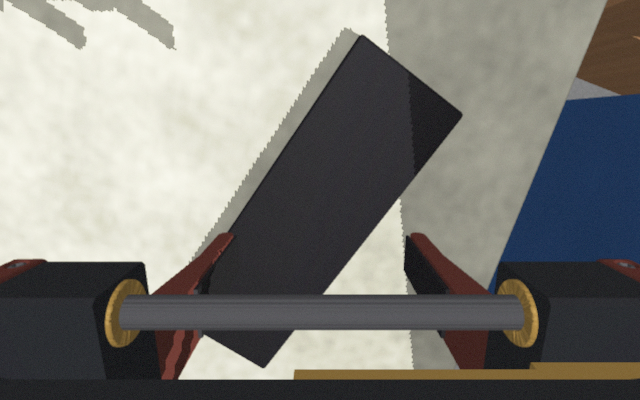

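```bash
python3 - <<'E'
from h import *
im=cv2.imread('pics/top0.png')
cv2.imwrite('pics/crop0.png',cv2.resize(im[135:255,220:420],None,fx=4,fy=4,interpolation=cv2.INTER_CUBIC))
cv2.imwrite('pics/crop1.png',cv2.resize(im[120:300,400:520],None,fx=4,fy=3.3,interpolation=cv2.INTER_CUBIC)[:600])
E
```

```text
(no output)
```

View pics/crop0.png

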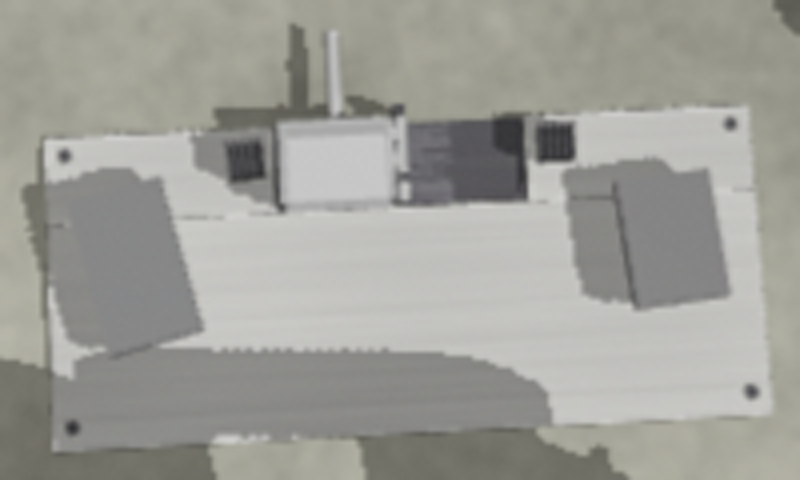

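View pics/crop1.png

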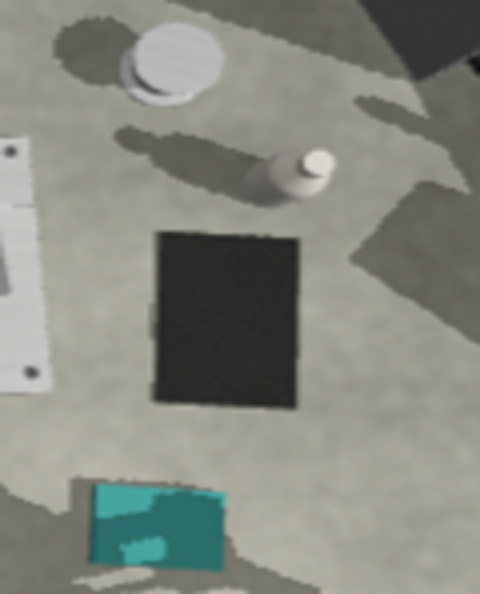

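```bash
cat >> h.py <<'E'
np.set_printoptions(precision=4,suppress=True)
def ray_cam(d):
    R=cv2.Rodrigues(np.array(d['rvec']))[0]; t=np.array(d['tvec']).ravel()
    return -R.T@t, R.T
def tool(o):
    T=np.eye(4); T[:3,:3]=cv2.Rodrigues(np.array(o['orientation']))[0]; T[:3,3]=o['ee_pos']; return T
def cam_pose(o,d):
    if 'hand_eye' in d:
        T=tool(o)@d['hand_eye']; return T[:3,3],T[:3,:3]
    return ray_cam(d)
def px2w(o,d,p,z):
    c,R=cam_pose(o,d); p=np.atleast_2d(p).astype(float)
    v=np.c_[(p-d['mtx'][:2,2])/d['mtx'][0,0],np.ones(len(p))]@R.T
    s=(z-c[2])/v[:,2]; return (c+s[:,None]*v)[:,:2]
def w2px(o,d,P):
    c,R=cam_pose(o,d); q=(np.atleast_2d(P)-c)@R; return q[:,:2]/q[:,2:]*d['mtx'][0,0]+d['mtx'][:2,2]
E
python3 - <<'E'
from h import *
o,d=cap('top')
c=lambda L:np.array(L)/4+[220,135]
P=px2w(o,d,c([(43,138),(748,106),(773,415),(53,452)]),6);print('plate',P)
for i in range(4):print(np.linalg.norm(P[i]-P[(i+1)%4]))
S=px2w(o,d,c([(65,156),(731,124),(752,392),(72,428)]),6);print('screws',S)
L=px2w(o,d,c([(160,178),(203,330),(108,357)]),36);print('long',L,np.linalg.norm(np.diff(L,axis=0),axis=1))
L=px2w(o,d,c([(612,184),(710,168),(730,296),(635,309)]),36);print('short',L,np.linalg.norm(np.diff(L,axis=0),axis=1))
g=np.array([(157,232),(299,238),(297,409),(153,402)])/[4,3.3]+[400,120]
L=px2w(o,d,g,4);print('pad',L,L.mean(0),np.linalg.norm(np.diff(L,axis=0),axis=1))
print(px2w(o,d,c([(332,30),(336,112)]),22),'rod')
E
```

```text
plate [[ 600.9326  242.47  ]
 [ 630.2336 -228.2388]
 [ 422.9223 -241.5633]
 [ 393.1758  228.1675]]
471.61992566896566
207.73901536633127
470.67177332677704
208.24855021696754
screws [[ 588.974   227.4742]
 [ 617.6935 -216.6003]
 [ 437.8663 -227.9556]
 [ 408.868   216.4392]]
long [[569.2185 160.754 ]
 [470.736  130.4611]
 [452.6222 190.4469]] [103.0363  62.6611]
short [[ 569.6847 -132.3049]
 [ 581.2538 -196.3783]
 [ 497.3036 -208.2986]
 [ 488.018  -146.7529]] [65.1094 84.7923 62.2422]
pad [[ 553.3301 -314.0099]
 [ 549.7893 -409.4132]
 [ 411.3731 -403.1375]
 [ 415.7997 -307.9311]] [ 482.5731 -358.6229] [ 95.469  138.5584  95.3092]
[[673.5298  51.4936]
 [617.9549  47.9618]] rod
```

```bash
cat >> h.py <<'E'
# station estimate (world): origin, yaw
SO=np.array([557.7,3.07]); SY=0.0622
def s2w(x,y):
    c,s=np.cos(SY),np.sin(SY); return SO+np.array([c*x-s*y,s*x+c*y])
def w2s(P):
    c,s=np.cos(SY),np.sin(SY); q=np.atleast_2d(P)-SO; return np.c_[q[:,0]*c+q[:,1]*s,-q[:,0]*s+q[:,1]*c]
def Rdown(a):
    # camera side (-tool z) points along world yaw a
    x=np.array([0,0,-1.]); z=-np.array([np.cos(a),np.sin(a),0]); return np.c_[x,np.cross(z,x),z]
def plan(xy,z,a,o=None):
    from scipy.spatial.transform import Rotation as Ro
    o=o or ctrl.get_obs(); T=tool(o); R=T[:3,:3]
    turn=Ro.from_matrix(R.T@Rdown(a)).as_rotvec()
    D=np.r_[xy,z]-T[:3,3]
    print('t %.2f pos'%o['t'],T[:3,3],'yaw %.4f'%np.arctan2(-R[1,2],-R[0,2]),'F',o['ft_force'],'w %.1f'%o['width'])
    print(' turn(rad)',turn,' shift before turn mm',R.T@D,' after turn',Rdown(a).T@D)
E
python3 - <<'E'
from h import *
plan((151.4,-605.9),222,0)
# grasp long: 36 back from centre
a=0.298; C=np.array([510.8,175.2]); g=C-36*np.array([np.cos(a),np.sin(a)]); print(g)
plan(g,200,a)
E
```

```text
t 0.20 pos [ 151.4065 -606.0132  222.173 ] yaw 0.2448 F [-0.841   0.1618 -0.0537] w 87.8
 turn(rad) [0.2448 0.0001 0.001 ]  shift before turn mm [ 0.1731 -0.1113 -0.0211]  after turn [ 0.173  -0.1132  0.0065]
[476.3867 164.6301]
t 0.20 pos [ 151.4065 -606.0132  222.173 ] yaw 0.2448 F [-0.841   0.1618 -0.0537] w 87.8
 turn(rad) [-0.0532 -0.      0.001 ]  shift before turn mm [  22.8469 -668.8794 -502.069 ]  after turn [  22.173  -641.2606 -536.9246]
```

```bash
python3 -m crank '[[[0,0,0],[-0.053,0,0],0.0878],[[0,-0.015,-0.033],[0,0,0],0.0878],[[0,-0.015,-0.033],[0,0,0],0.0878],[[0,-0.015,-0.033],[0,0,0],0.0878],[[0,-0.015,-0.033],[0,0,0],0.0878],[[0,-0.015,-0.033],[0,0,0],0.0878],[[0,-0.015,-0.033],[0,0,0],0.0878],[[0,-0.015,-0.033],[0,0,0],0.0878]]'; python3 -m crank '[[[0,-0.034,-0.02],[0,0,0],0.0878],[[0,-0.034,-0.02],[0,0,0],0.0878],[[0,-0.034,-0.02],[0,0,0],0.0878],[[0,-0.034,-0.02],[0,0,0],0.0878],[[0,-0.034,-0.02],[0,0,0],0.0878],[[0,-0.034,-0.02],[0,0,0],0.0878],[[0,-0.034,-0.02],[0,0,0],0.0878],[[0,-0.034,-0.02],[0,0,0],0.0878]]'; python3 -m crank '[[[0,-0.033,-0.018],[0,0,0],0.0878],[[0,-0.033,-0.018],[0,0,0],0.0878],[[0,-0.033,-0.018],[0,0,0],0.0878],[[0,-0.033,-0.018],[0,0,0],0.0878],[[0,-0.033,-0.018],[0,0,0],0.0878],[[0,-0.033,-0.018],[0,0,0],0.0878],[[0,-0.033,-0.018],[0,0,0],0.0878],[[0,-0.033,-0.018],[0,0,0],0.0878]]'
python3 - <<'E'
from h import *
o,d=cap('wrist','w1.png'); np.savez('w1.npz',**{k:np.array(o[k]) for k in('ee_pos','orientation')})
plan((476.4,164.6),10,0.298,o)
print(w2px(o,d,[np.r_[476.4,164.6,36],np.r_[510.8,175.2,36]]))
E
```

```text
t: 0.87
ee_pos: [342.5, -436.8, 222.7]
orientation: [2.061, 0.309, -2.061]
ft_force: [-0.2, 0.7, -0.0]
width: 87.8
t: 1.53
ee_pos: [414.6, -129.4, 222.8]
orientation: [2.062, 0.309, -2.061]
ft_force: [1.1, -0.3, 0.4]
width: 87.9
t: 2.2
ee_pos: [474.8, 165.4, 222.7]
orientation: [2.061, 0.309, -2.061]
ft_force: [0.1, -1.5, 0.9]
width: 87.9
t 2.20 pos [474.7746 165.4179 222.7226] yaw 0.2981 F [ 0.1023 -1.4874  0.9007] w 87.9
 turn(rad) [ 0.0001 -0.0001 -0.    ]  shift before turn mm [212.7227   1.2494  -1.2946]  after turn [212.7226   1.2591  -1.3136]
[[323.3885 184.2803]
 [323.4044 150.6307]]
```

View pics/w1.png

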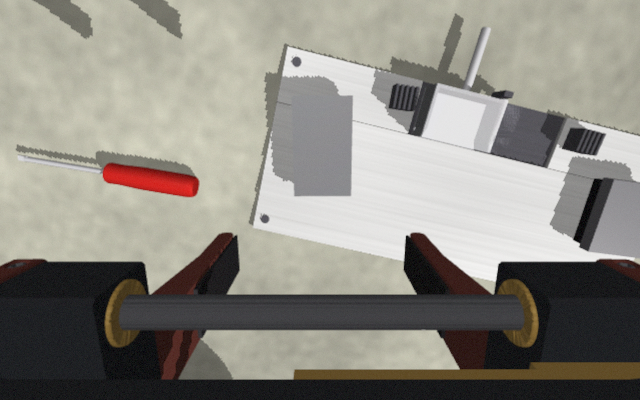

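```bash
python3 - <<'E'
from h import *
o,d=cap('wrist')
im=d['img']; 
L=px2w(o,d,[(293,97),(351.5,97),(351.5,195.5),(293,195.5)],36);print(L,L.mean(0),np.linalg.norm(np.diff(L,axis=0),axis=1))
print('plate corner, screws stn',w2s(px2w(o,d,[(286,45),(250,225),(297,61),(264,218)],6)))
cv2.imwrite('pics/w1c.png',cv2.resize(im[10:200,250:640],None,fx=2,fy=2,interpolation=cv2.INTER_CUBIC))
E
```

```text
[[555.5712 226.4953]
 [573.0498 169.7948]
 [475.9951 137.4204]
 [457.1338 198.3776]] [515.4375 183.022 ] [ 59.3334 102.3119  63.8086]
plate corner, screws stn [[  62.8321  244.6069]
 [-143.4697  245.1081]
 [  50.1632  229.8146]
 [-130.7744  230.3095]]
```

View pics/w1c.png

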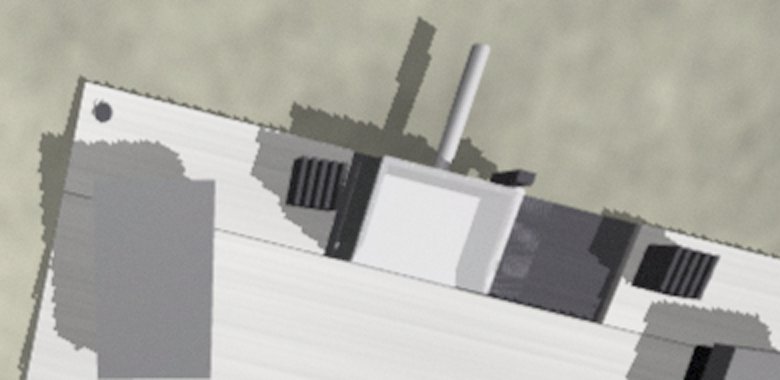

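```bash
python3 - <<'E'
from h import *
o,d=cap('wrist','w2.png'); print(o['t'],o['ee_pos'],o['qvel'])
im=d['img']
g=cv2.cvtColor(im,cv2.COLOR_BGR2GRAY)
c=lambda L:np.array(L)/2+[250,10]
print('screw,corner',w2s(px2w(o,d,c([(102,111),(83,78)]),6)))
cv2.imwrite('pics/w2c.png',cv2.resize(im[60:240,240:400],None,fx=3,fy=3,interpolation=cv2.INTER_CUBIC))
cv2.imwrite('pics/w2d.png',cv2.resize(im[10:200,370:620],None,fx=3,fy=3,interpolation=cv2.INTER_CUBIC))
E
```

```text
2.3 [475.9397 167.8276 222.8657] [-0.0685 -0.0246  0.0547 -0.0296  0.0118 -0.0705]
screw,corner [[ 45.3083 221.7837]
 [ 58.8459 235.2384]]
```

View pics/w2c.png

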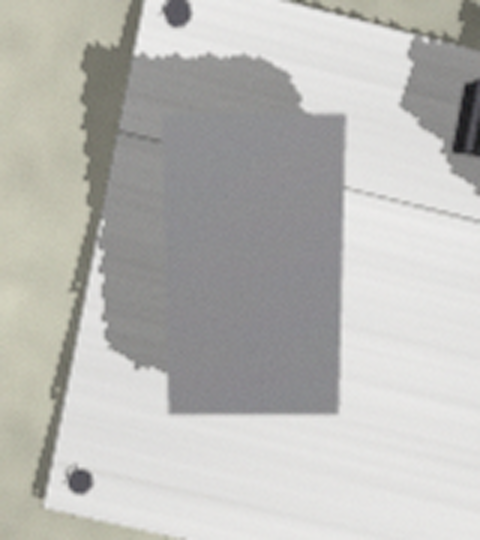

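View pics/w2d.png

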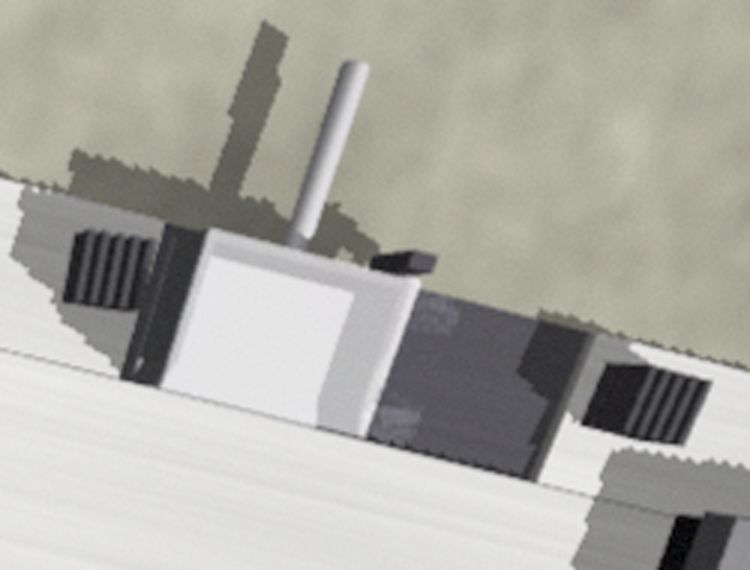

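```bash
python3 - <<'E'
from h import *
o=ctrl.get_obs(); o,d=cap('wrist'); print(o['t'],o['ee_pos'],o['qvel'].max())
c=lambda L:np.array(L)/3+[240,60]
L=px2w(o,d,c([(163,113),(345,114),(338,413),(170,413)]),36);print(L,L.mean(0),np.linalg.norm(np.diff(L,axis=0),axis=1))
a=np.arctan2(*(L[0]+L[1]-L[2]-L[3])[::-1]);print('yaw',a, 'perp',np.arctan2(*(L[0]+L[3]-L[1]-L[2])[::-1])-np.pi/2, 'stn',w2s(L.mean(0)))
C=L.mean(0);plan(C-36*np.array([np.cos(a),np.sin(a)]),9.5,a,o)
# station points
e=lambda L:np.array(L)/3+[370,10]
print('plate edge mouth pts z6',w2s(px2w(o,d,e([(0,348),(120,378),(540,480),(700,520)]),6)))
print('sleeve front top corners z41',w2s(px2w(o,d,e([(160,387),(365,438),(210,230),(420,283)]),41)))
print('rod end/base z22',w2s(px2w(o,d,e([(355,63),(300,240)]),22)), 'screw bl',w2s(px2w(o,d,c([(80,481),(177,12)]),6)))
print('sink L,R bottom', w2s(px2w(o,d,e([(65,303),(135,308),(585,422),(683,443)]),6)))
E
```

```text
2.35 [474.9964 165.5862 222.4909] 0.03995682179453517
[[552.9216 219.4631]
 [570.8374 160.7428]
 [471.9887 129.8891]
 [453.8388 188.2008]] [512.3966 174.574 ] [ 61.3926 103.552   61.0711]
yaw 0.30409210090372435 perp 0.2989354859838418 stn [[-34.5551 173.9884]]
t 2.35 pos [474.9964 165.5862 222.4909] yaw 0.3019 F [-0.8096 -0.2541 -0.1409] w 87.6
 turn(rad) [-0.0022 -0.      0.    ]  shift before turn mm [212.9909   2.6259  -2.3725]  after turn [212.9909   2.6232  -2.3755]
plate edge mouth pts z6 [[   0.5349  129.9957]
 [   0.6655   83.1043]
 [   2.2221  -86.052 ]
 [   2.4195 -152.9692]]
sleeve front top corners z41 [[ 0.3686 78.2199]
 [ 0.6614  3.75  ]
 [52.7164 78.0786]
 [53.4255  4.5761]]
rod end/base z22 [[117.6304  42.2458]
 [ 60.2829  40.6732]] screw bl [[-135.4902  220.8349]
 [  44.7601  221.6381]]
sink L,R bottom [[  21.8065  111.0684]
 [  26.2372   85.3881]
 [  26.9155  -93.6797]
 [  28.4129 -133.3683]]
```

```bash
python3 -m crank '[[[0.032,0.0025,-0.0025],[0,0,0],0.0878],[[0.032,0,0],[0,0,0],0.0878],[[0.032,0,0],[0,0,0],0.0878],[[0.032,0,0],[0,0,0],0.0878],[[0.032,0,0],[0,0,0],0.0878],[[0.032,0,0],[0,0,0],0.0878],[[0.015,0,0],[0,0,0],0.0878],[[0.005,0,0],[0,0,0],0.0878]]'; python3 -m crank '[[[0,0,0],[0,0,0],0.0878],[[0,0,0],[0,0,0],0.07],[[0,0,0],[0,0,0],0.066],[[0,0,0],[0,0,0],0.058],[[0,0,0],[0,0,0],0.055],[[0,0,0],[0,0,0],0.055],[[0,0,0],[0,0,0],0.055],[[0,0,0],[0,0,0],0.055]]'
sed -i 's/SY=0.0622/SY=0.065/' h.py
python3 - <<'E'
from h import *
o,d=cap('wrist','w3.png')
plan(s2w(-60-36,42),9.5,SY,o)
E
```

```text
t: 3.07
ee_pos: [475.8, 159.6, 8.2]
orientation: [2.056, 0.306, -2.067]
ft_force: [0.2, -0.3, 0.0]
width: 88.1
t: 3.73
ee_pos: [478.7, 162.0, 11.8]
orientation: [2.063, 0.31, -2.059]
ft_force: [-1.0, -0.7, 8.7]
width: 62.0
t 3.73 pos [478.7143 162.0028  11.768 ] yaw 0.2980 F [-1.0105 -0.7421  8.6512] w 62.0
 turn(rad) [ 0.233  -0.0018  0.0001]  shift before turn mm [  2.1762 112.0887  54.8694]  after turn [  2.268  121.7277  27.5045]
```

View pics/w3.png

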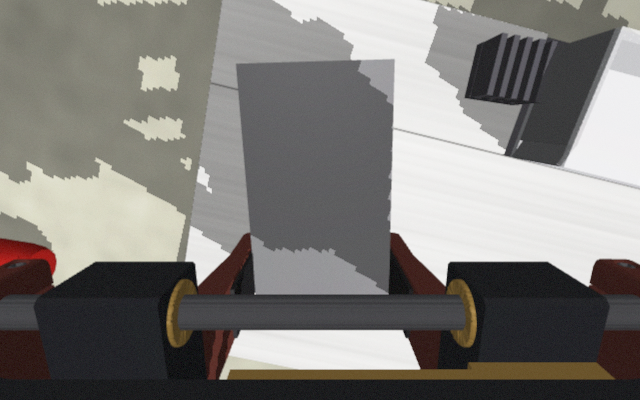

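```bash
python3 - <<'E'
from h import *
o,d=cap('wrist');o,d=cap('wrist');o=ctrl.get_obs()
plan(s2w(-60-36,42),9.5,SY,o); print(o['qvel'])
T=tool(o); g=T[:2,3]; print(w2s(g), 'tilt',T[:3,0])
E
```

```text
t 3.88 pos [478.6607 161.9947  11.7556] yaw 0.2980 F [-0.7044 -1.8948  8.1114] w 61.9
 turn(rad) [ 0.233  -0.0017  0.0002]  shift before turn mm [  2.1669 112.0958  54.8174]  after turn [  2.2556 121.723   27.4504]
[ 0.0007 -0.0008  0.0008  0.0012  0.0001  0.0019]
[[-68.5496 163.723 ]] tilt [ 0.0017  0.0005 -1.    ]
```

```bash
python3 -m crank '[[[0,0,0.005],[0,0,0],0.055],[[0,0,0.009],[0,0,0],0.055],[[0,0,0.009],[0,0,0],0.055],[[0,0,0.006],[0,0,0],0.055],[[0,0,0],[0.06,0,0],0.055],[[0,0,0],[0.06,0,0],0.055],[[0,0,0],[0.06,0,0],0.055],[[0,0,0],[0.053,0,0],0.055]]'; python3 -m crank '[[[0,0.008,0],[0,0,0],0.055],[[0,0.016,0],[0,0,0],0.055],[[0,0.018,0],[0,0,0],0.055],[[0,0.018,0],[0,0,0],0.055],[[0,0.018,0],[0,0,0],0.055],[[0,0.018,0],[0,0,0],0.055],[[0,0.012,0],[0,0,0],0.055],[[0,0.006,0],[0,0,0],0.055]]'
python3 - <<'E'
from h import *
o,d=cap('wrist');o,d=cap('wrist');o,d=cap('wrist','w4.png')
plan(s2w(-60-36,42),9.5,SY,o); print(w2s(o['ee_pos'][:2]))
cv2.imwrite('pics/w4c.png',cv2.resize(d['img'][0:300,160:500],None,fx=2,fy=2,interpolation=cv2.INTER_CUBIC))
o,d=cap('top','t4.png')
cv2.imwrite('pics/t4c.png',cv2.resize(d['img'][135:255,220:420],None,fx=4,fy=4,interpolation=cv2.INTER_CUBIC))
E
```

```text
t: 4.55
ee_pos: [450.6, 153.6, 11.7]
orientation: [2.192, 0.069, -2.188]
ft_force: [-1.0, 1.3, 12.5]
width: 62.0
t: 5.22
ee_pos: [458.2, 38.7, 11.7]
orientation: [2.192, 0.07, -2.187]
ft_force: [0.4, 3.8, 13.3]
width: 61.6
t 5.32 pos [458.166   38.4493  11.7138] yaw 0.0638 F [ 0.3854 -4.2479 13.3972] w 61.3
 turn(rad) [-0.0012 -0.0022 -0.0003]  shift before turn mm [ 2.2159 -0.2322 -1.0207]  after turn [ 2.2138 -0.2302 -1.0257]
[[-97.0257  41.7698]]
```

View pics/w4c.png

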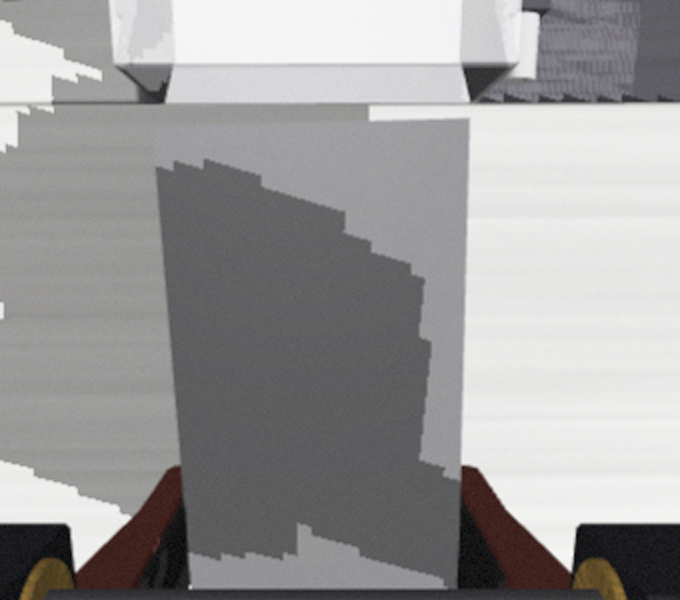

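View pics/t4c.png

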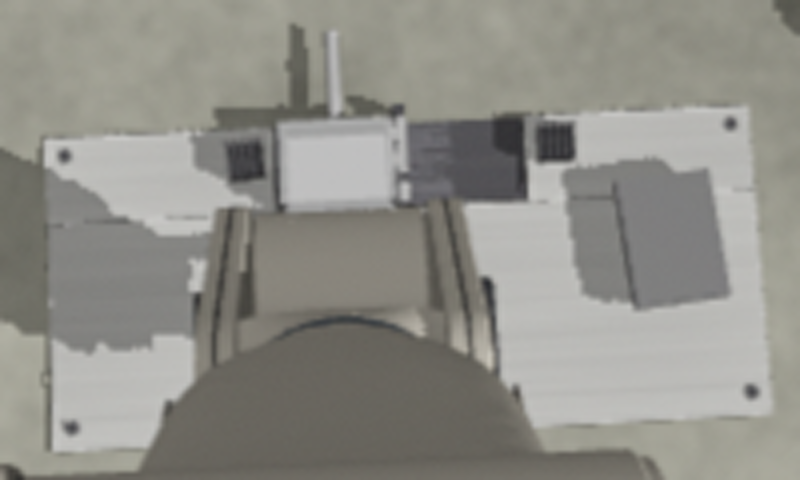

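```bash
python3 - <<'E'
from h import *
o,d=cap('wrist')
c=lambda L:np.array(L)/2+[160,0]
print('mouth floor z6',w2s(px2w(o,d,c([(165,103),(471,103)]),6)))
print('lid front z36',w2s(px2w(o,d,c([(155,124),(469,118)]),36)))
print('lid rear pts z36',w2s(px2w(o,d,c([(188,560),(458,560)]),36)), w2s(px2w(o,d,c([(173,350),(463,350)]),36)))
cv2.imwrite('pics/w4d.png',cv2.resize(d['img'][0:80,200:450],None,fx=3.2,fy=5,interpolation=cv2.INTER_CUBIC))
print(w2s(o['ee_pos'][:2]))
E
```

```text
mouth floor z6 [[ 2.5191 80.2835]
 [ 2.4227  7.9599]]
lid front z36 [[-6.9566 75.8321]
 [-5.949  14.4475]]
lid rear pts z36 [[-100.4691   74.2068]
 [-100.5196   11.8809]] [[-51.568   74.8666]
 [-51.6341  13.2556]]
[[-96.9727  42.1982]]
```

View pics/w4d.png

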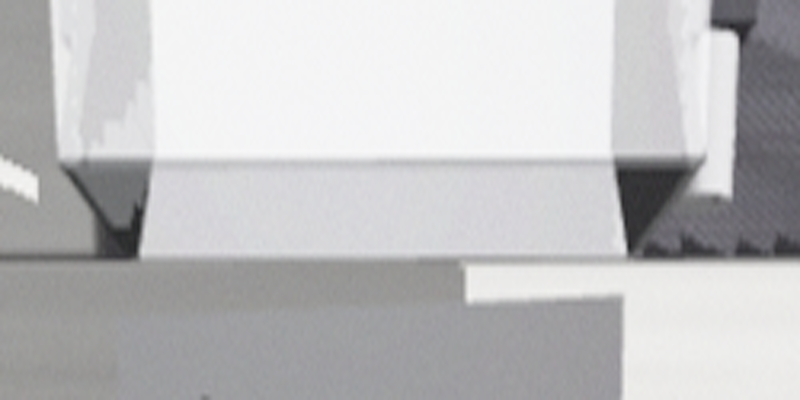

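```bash
python3 -m crank '[[[0,-0.001,0],[0.02,0,0],0.055],[[0,0,0],[0,0,0],0.055],[[0,0,-0.003],[0,0,0],0.055],[[0,0,-0.004],[0,0,0],0.055],[[0,0,-0.004],[0,0,0],0.055],[[0,0,-0.004],[0,0,0],0.055],[[0,0,-0.003],[0,0,0],0.055],[[0,0,0],[0,0,0],0.055]]'
python3 - <<'E'
from h import *
o,d=cap('wrist','w5.png')
cv2.imwrite('pics/w5c.png',cv2.resize(d['img'][0:200,200:450],None,fx=3.2,fy=3,interpolation=cv2.INTER_CUBIC))
print(w2s(o['ee_pos'][:2]),o['ft_force'],o['ee_pos'])
E
```

```text
t: 6.13
ee_pos: [473.2, 41.3, 11.4]
orientation: [2.195, 0.049, -2.203]
ft_force: [-6.0, -0.6, 18.4]
width: 62.2
[[-81.8359  43.64  ]] [-6.0308 -0.6193 18.4163] [473.2023  41.3023  11.3713]
```

View pics/w5c.png

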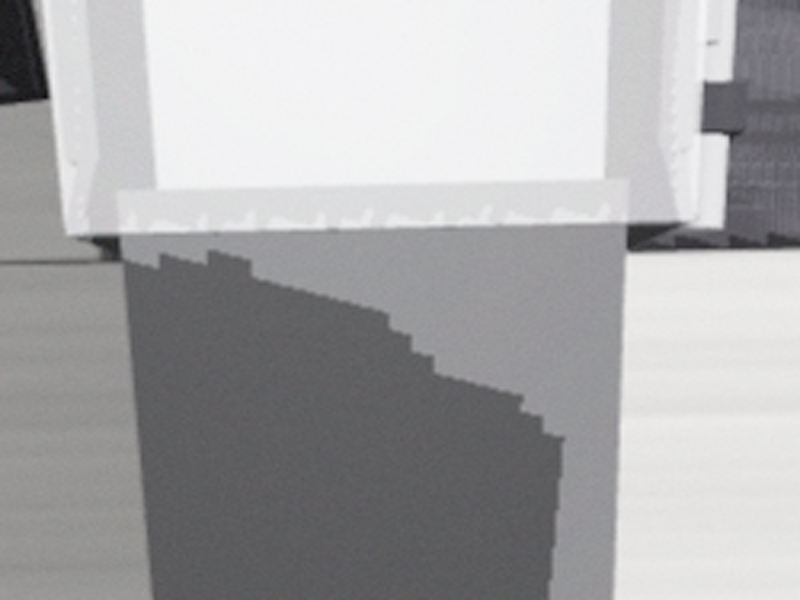

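```bash
python3 -m crank '[[[-0.0005,-0.0001,-0.004],[0,0,0],0.055],[[0,-0.0001,-0.005],[0,0,0],0.055],[[0,-0.0001,-0.005],[0,0,0],0.055],[[0,-0.0001,-0.005],[0,0,0],0.055],[[0,-0.0001,-0.005],[0,0,0],0.055],[[0,-0.0001,-0.005],[0,0,0],0.055],[[0,-0.0001,-0.005],[0,0,0],0.055],[[0,0,-0.001],[0,0,0],0.055]]'
python3 - <<'E'
from h import *
o,d=cap('wrist','w6.png')
cv2.imwrite('pics/w6c.png',cv2.resize(d['img'][0:200,200:450],None,fx=3.2,fy=3,interpolation=cv2.INTER_CUBIC))
print(w2s(o['ee_pos'][:2]),o['ft_force'],o['ee_pos'])
E
```

```text
t: 6.85
ee_pos: [509.8, 43.7, 11.4]
orientation: [2.197, 0.05, -2.2]
ft_force: [-4.2, 1.1, 9.3]
width: 61.6
[[-45.1808  43.6177]] [-4.1559  1.0898  9.2612] [509.7814  43.6609  11.4407]
```

View pics/w6c.png

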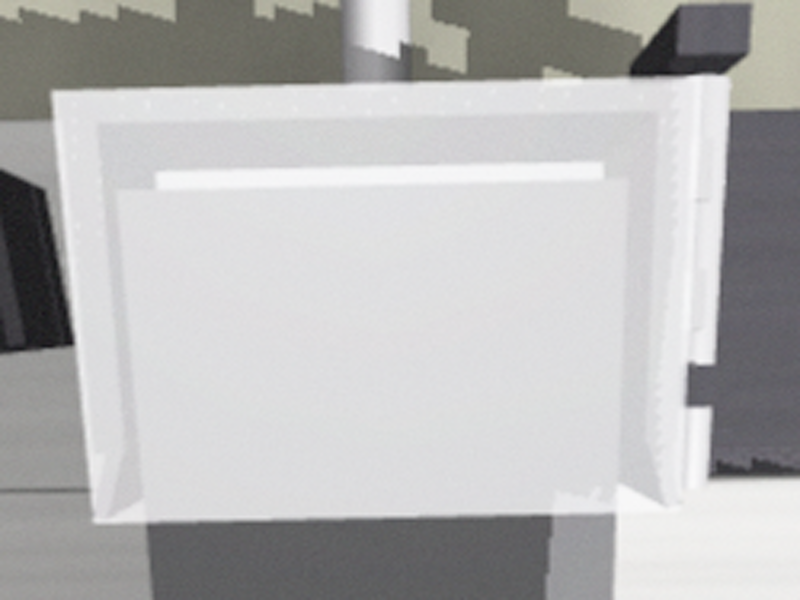

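```bash
python3 -m crank '[[[0,0,-0.002],[0,0,0],0.055],[[0,-0.0001,-0.002],[0,0,0],0.055],[[0,0,-0.002],[0,0,0],0.055],[[0,0,-0.001],[0,0,0],0.055],[[0,0,-0.001],[0,0,0],0.055],[[0,0,-0.001],[0,0,0],0.055],[[0,0,0],[0,0,0],0.055],[[0,0,0],[0,0,0],0.055]]'
python3 - <<'E'
from h import *
o,d=cap('wrist','w7.png')
cv2.imwrite('pics/w7c.png',cv2.resize(d['img'][0:240,200:450],None,fx=3.2,fy=2.5,interpolation=cv2.INTER_CUBIC))
print(w2s(o['ee_pos'][:2]),o['ft_force'],o['ee_pos'])
E
```

```text
t: 7.57
ee_pos: [517.2, 44.1, 11.4]
orientation: [2.195, 0.049, -2.203]
ft_force: [-5.8, 0.8, 10.6]
width: 61.9
[[-37.787   43.5861]] [-5.7901  0.7948 10.6494] [517.1616  44.1096  11.4296]
```

View pics/w7c.png

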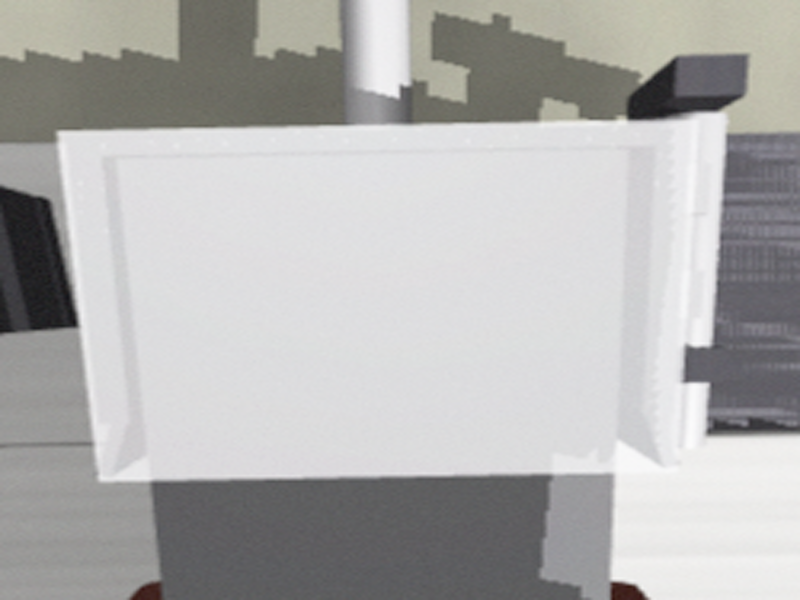

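```bash
python3 -m crank '[[[0,0,-0.001],[0,0,0],0.055],[[0,0,-0.001],[0,0,0],0.055],[[0,0,-0.0005],[0,0,0],0.055],[[0,0,0],[0,0,0],0.055],[[0,0,0],[0,0,0],0.055],[[0,0,0],[0,0,0],0.0878],[[0,0,0],[0,0,0],0.0878],[[0,0,0],[0,0,0],0.0878]]'
python3 - <<'E'
from h import *
o,d=cap('wrist','w8.png')
cv2.imwrite('pics/w8c.png',cv2.resize(d['img'][0:280,200:450],None,fx=3.2,fy=2.1,interpolation=cv2.INTER_CUBIC))
print(w2s(o['ee_pos'][:2]),o['ft_force'],o['ee_pos'])
E
```

```text
t: 8.28
ee_pos: [521.7, 44.2, 11.1]
orientation: [2.199, 0.049, -2.199]
ft_force: [0.3, 0.6, -1.1]
width: 78.3
[[-33.2126  43.3693]] [ 0.3027  0.57   -1.0554] [521.7405  44.1904  11.0931]
```

View pics/w8c.png

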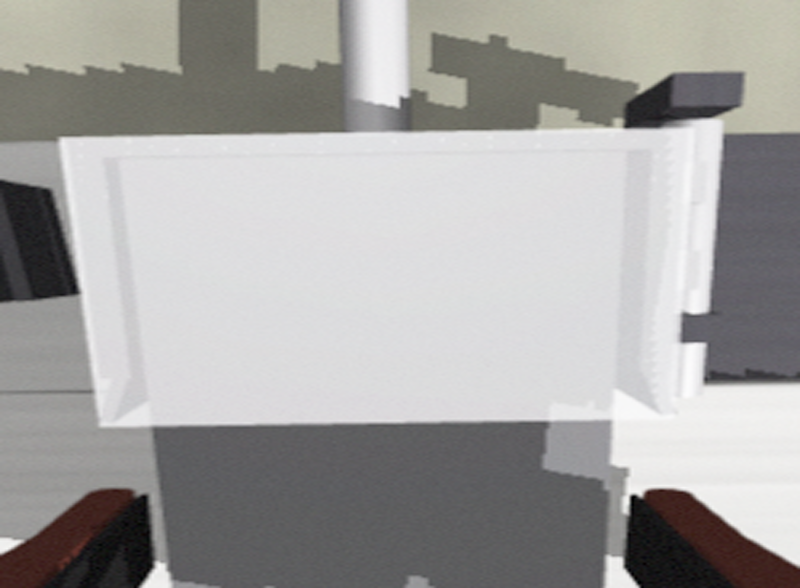

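```bash
python3 -m crank '[[[0,0,0],[-0.015,0,0],0.0878],[[-0.02,0,0],[0,0,0],0.0878],[[-0.03,0,0],[0,0,0],0.0878],[[-0.02,0,-0.015],[0,0,0],0.0878],[[0,0,-0.035],[0,0,0],0.06],[[0,0,-0.035],[0,0,0],0.04],[[0,0,-0.03],[0,0,0],0.04],[[0,0,-0.018],[0,0,0],0.04]]'
python3 - <<'E'
from h import *
for i in range(3): o,d=cap('wrist')
cv2.imwrite('pics/w9.png',d['img'])
plan(s2w(100,42.5),4.5,SY,o); print(w2s(o['ee_pos'][:2]))
E
```

```text
t: 9.0
ee_pos: [658.3, 52.3, 81.8]
orientation: [2.194, 0.066, -2.187]
ft_force: [-0.1, 0.6, -1.4]
width: 64.9
t 9.10 pos [657.8057  52.2648  81.2543] yaw 0.0604 F [ 0.7388  0.3482 -0.4448] w 56.8
 turn(rad) [-0.0046 -0.0031 -0.    ]  shift before turn mm [76.7444  0.1015  3.3275]  after turn [76.7543  0.0886  3.0897]
[[103.0897  42.5886]]
```

View pics/w9.png

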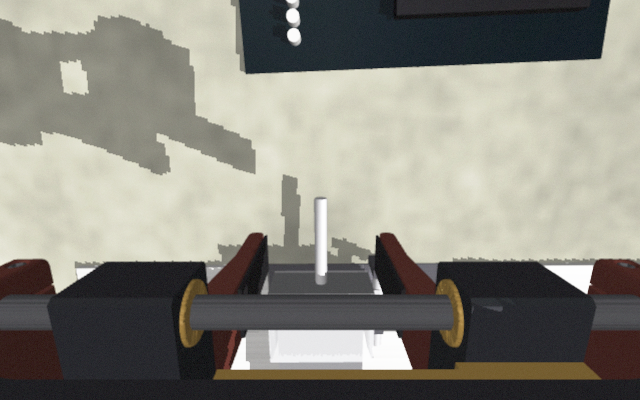

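```bash
python3 - <<'E'
from h import *
for i in range(2): o,d=cap('wrist')
im=d['img']; cv2.imwrite('pics/w10c.png',cv2.resize(im[180:400,220:420],None,fx=3.5,fy=2.7,interpolation=cv2.INTER_CUBIC))
print(w2s(px2w(o,d,[(320.5,198),(321,240),(321,283)],22)),w2s(o['ee_pos'][:2]),o['width'],o['ee_pos'])
E
```

```text
[[114.8523  44.076 ]
 [ 84.0429  43.8958]
 [ 50.2453  44.0768]] [[98.9685 42.6313]] 48.81471108552916 [653.6904  52.0397  80.3587]
```

View pics/w10c.png

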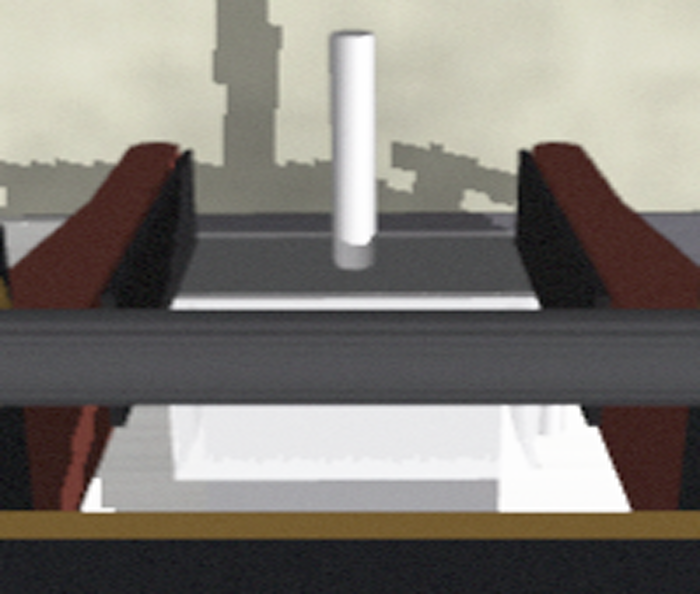

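```bash
python3 -m crank '[[[0.016,-0.0005,0],[0,0,0],0.04],[[0.018,0,0],[0,0,0],0.04],[[0.016,0,0],[0,0,0],0.03],[[0.012,0,0],[0,0,0],0.025],[[0.008,0,0],[0,0,0],0.02],[[0.003,0,0],[0,0,0],0.02],[[0,0,0],[0,0,0],0.0],[[0,0,0],[0,0,0],0.0]]'; python3 -m crank '[[[0,0,0],[0,0,0],0.0],[[0,0,0],[0,0,0],0],[[0,0,0],[0,0,0],0.0],[[0,0,0],[0,0,0],0],[[0,0,0],[0,0,0],0],[[0,0,0],[0,0,0],0],[[0,0,0],[0,0,0],0.0],[[0,0,0],[0,0,0],0.0]]'
python3 - <<'E'
from h import *
o=ctrl.get_obs(); plan(s2w(99,42),4.5,SY,o); print(w2s(o['ee_pos'][:2]))
E
```

```text
t: 9.92
ee_pos: [655.0, 52.6, 8.7]
orientation: [2.192, 0.066, -2.19]
ft_force: [-0.6, -0.0, -0.6]
width: 9.9
t: 10.58
ee_pos: [655.0, 52.7, 8.6]
orientation: [2.192, 0.066, -2.19]
ft_force: [-0.9, 0.1, 4.5]
width: 8.1
t 10.58 pos [655.0148  52.6509   8.6424] yaw 0.0598 F [-0.8966  0.094   4.5038] w 8.1
 turn(rad) [-0.0052 -0.0006 -0.    ]  shift before turn mm [4.1416 1.162  1.3263]  after turn [4.1424 1.1551 1.3298]
[[100.3298  43.1551]]
```

```bash
python3 -m crank '[[[-0.0082,0.0008,0],[0,0,0],0],[[-0.0079,0.0024,0],[0,0,0],0],[[-0.0073,0.0039,0],[0,0,0],0],[[-0.0064,0.0052,0],[0,0,0],0],[[-0.0052,0.0064,0],[0,0,0],0],[[-0.0039,0.0073,0],[0,0,0],0],[[-0.0024,0.0079,0],[0,0,0],0],[[-0.0008,0.0082,0],[0,0,0],0]]'
python3 - <<'E'
from h import *
o,d=cap('scene','s1.png'); print(w2s(o['ee_pos'][:2]),o['ee_pos'],o['ft_force'],o['width'])
cv2.imwrite('pics/s1c.png',cv2.resize(d['img'][140:280,200:420],None,fx=3.5,fy=3.5,interpolation=cv2.INTER_CUBIC))
E
```

```text
t: 11.25
ee_pos: [657.8, 12.8, 52.7]
orientation: [2.194, 0.069, -2.191]
ft_force: [-1.6, 6.7, 5.6]
width: 8.3
[[100.4972   3.1619]] [657.7796  12.7529  52.7316] [-1.6336  6.7075  5.6367] 8.308412925014975
```

View pics/s1c.png

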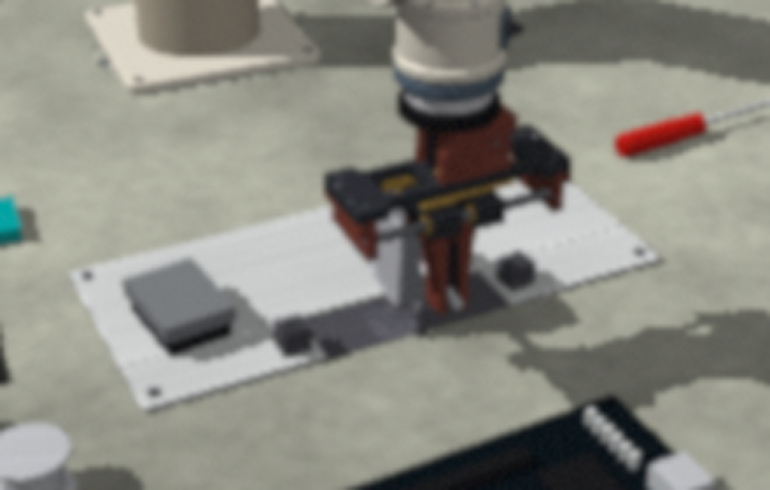

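Sleeve is upright, rod held. Finish the half circle.

```bash
python3 -m crank '[[[0.0008,0.0082,0],[0,0,0],0],[[0.0024,0.0079,0],[0,0,0],0],[[0.0039,0.0073,0],[0,0,0],0],[[0.0052,0.0064,0],[0,0,0],0],[[0.0064,0.0052,0],[0,0,0],0],[[0.0073,0.0039,0],[0,0,0],0],[[0.0079,0.0024,0],[0,0,0],0],[[0.0082,0.0008,0],[0,0,0],0]]'; python3 -m crank '[[[0,0,0],[0,0,0],0],[[0,0,0],[0,0,0],0],[[0,0,0],[0,0,0],0.02],[[0,0,0],[0,0,0],0.04],[[0,0,0],[0,0,0],0.04],[[-0.02,0,0],[0,0,0],0.04],[[-0.03,0,0],[0,0,0],0.05],[[-0.02,0,0],[0,0,0],0.06]]'
python3 - <<'E'
from h import *
for i in range(2): o,d=cap('scene')
cv2.imwrite('pics/s2c.png',cv2.resize(d['img'][140:280,200:420],None,fx=3.5,fy=3.5,interpolation=cv2.INTER_CUBIC))
plan(s2w(-96,-42),80,SY,o);print(w2s(o['ee_pos'][:2]))
E
```

```text
t: 11.97
ee_pos: [659.7, -31.4, 7.4]
orientation: [2.192, 0.066, -2.192]
ft_force: [-4.2, 9.4, 42.8]
width: 8.2
t: 12.63
ee_pos: [659.8, -32.0, 79.3]
orientation: [2.191, 0.065, -2.191]
ft_force: [0.2, -0.4, 1.3]
width: 44.9
t 12.68 pos [662.3838 -32.1583  83.4236] yaw 0.0597 F [ 0.4864 -0.2838  3.034 ] w 48.5
 turn(rad) [-0.0053 -0.006  -0.0013]  shift before turn mm [  2.241    1.0978 198.1884]  after turn [  3.4236   0.0464 198.1745]
[[102.1745 -41.9536]]
```

View pics/s2c.png

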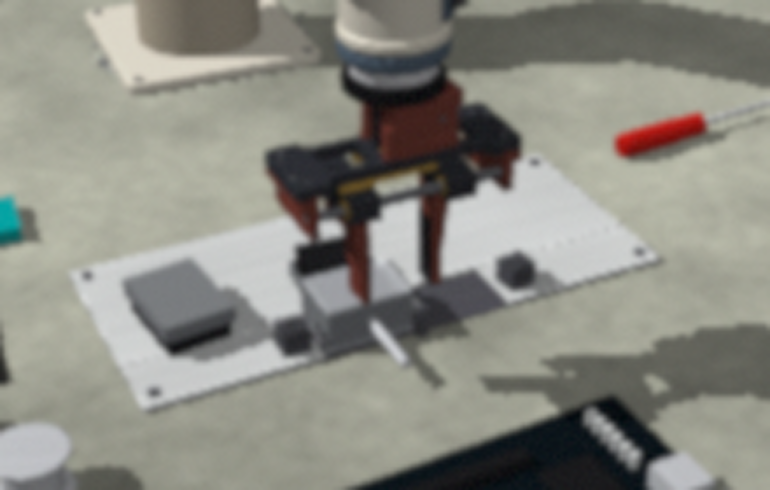

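```bash
python3 -m crank '[[[0,0,0.02],[-0.005,0,0],0.0878],[[0,0,0.03],[0,0,0],0.0878],[[0,0,0.03],[0,0,0],0.0878],[[0,0,0.03],[0,0,0],0.0878],[[0,0,0.02],[0,0,0],0.0878],[[0,0,0.008],[0,0,0],0.0878],[[0,0,0],[0,0,0],0.0878],[[0,0,0],[0,0,0],0.0878]]'
python3 - <<'E'
from h import *
for i in range(2): o,d=cap('wrist')
cv2.imwrite('pics/w11.png',d['img'])
plan(s2w(-37,-41),8,SY,o);print(w2s(o['ee_pos'][:2]))
E
```

```text
t: 13.4
ee_pos: [523.0, -40.5, 78.0]
orientation: [2.189, 0.07, -2.188]
ft_force: [0.7, 0.2, 0.6]
width: 87.7
t 13.45 pos [523.6992 -40.4465  78.1996] yaw 0.0647 F [0.3997 0.4441 0.8417] w 87.7
 turn(rad) [-0.0003 -0.0016 -0.0003]  shift before turn mm [70.199  -0.2387  0.3567]  after turn [70.1996 -0.2161  0.2444]
[[-36.7556 -41.2161]]
```

View pics/w11.png

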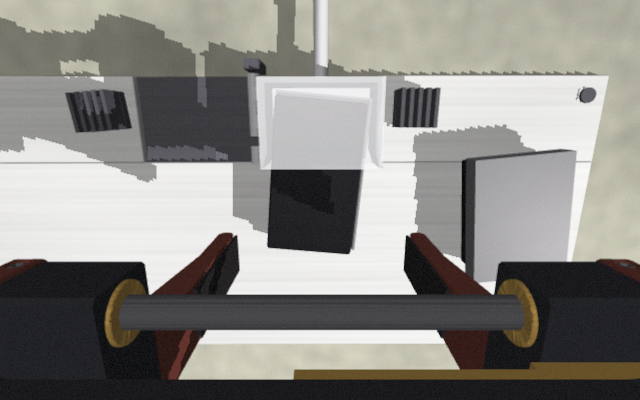

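```bash
python3 - <<'E'
from h import *
o,d=cap('wrist')
print(w2s(px2w(o,d,[(268,248),(350,254),(271,168),(359,168),(275,92),(370,98)],36)),w2s(o['ee_pos'][:2]))
cv2.imwrite('pics/w11c.png',cv2.resize(d['img'][70:270,230:480],None,fx=3,fy=3,interpolation=cv2.INTER_CUBIC))
E
```

```text
[[-50.9302  -4.7112]
 [-55.2325 -59.4032]
 [  2.52    -8.763 ]
 [  2.4926 -63.8111]
 [ 47.6289 -12.8629]
 [ 44.209  -69.1791]] [[-36.6068 -41.1617]]
```

View pics/w11c.png

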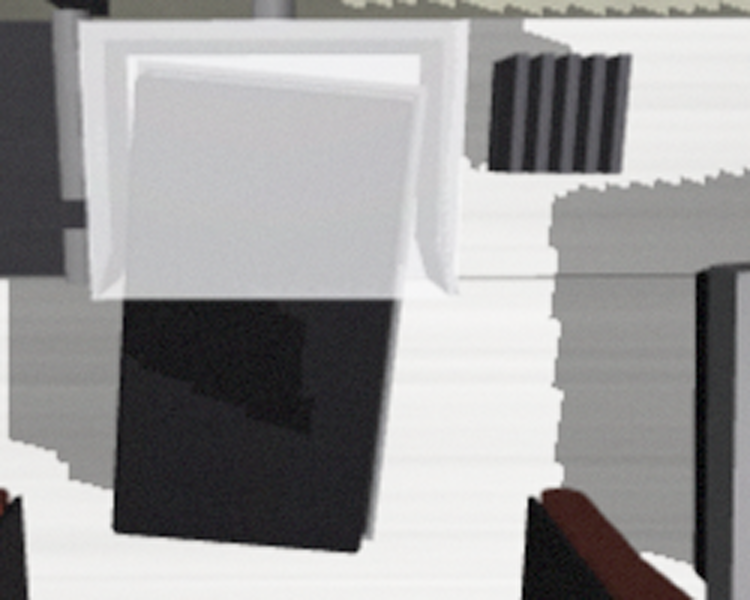

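```bash
python3 -m crank '[[[0.012,-0.0077,0],[0.085,0,0],0.0878],[[0.018,0,0],[0,0,0],0.0878],[[0.018,0,0],[0,0,0],0.0878],[[0.012,0,0],[0,0,0],0.0878],[[0.006,0,0],[0,0,0],0.0878],[[0.0035,0,0],[0,0,0],0.0878],[[0,0,0],[0,0,0],0.0878],[[0,0,0],[0,0,0],0.0878]]'
python3 - <<'E'
from h import *
for i in range(1): o,d=cap('wrist')
cv2.imwrite('pics/w12.png',d['img'])
plan(s2w(-37,-33.5),8,SY-.085,o);print(w2s(o['ee_pos'][:2]))
E
```

```text
t: 14.22
ee_pos: [522.0, -32.6, 9.0]
orientation: [-2.212, 0.022, 2.211]
ft_force: [-0.5, 0.7, -0.2]
width: 87.7
t 14.22 pos [522.0048 -32.6441   8.9753] yaw -0.0203 F [-0.5049  0.6917 -0.1909] w 87.7
 turn(rad) [-0.0003 -0.0005 -0.    ]  shift before turn mm [ 0.9758  0.0992 -0.951 ]  after turn [ 0.9753  0.0994 -0.9515]
[[-37.9396 -33.3201]]
```

View pics/w12.png

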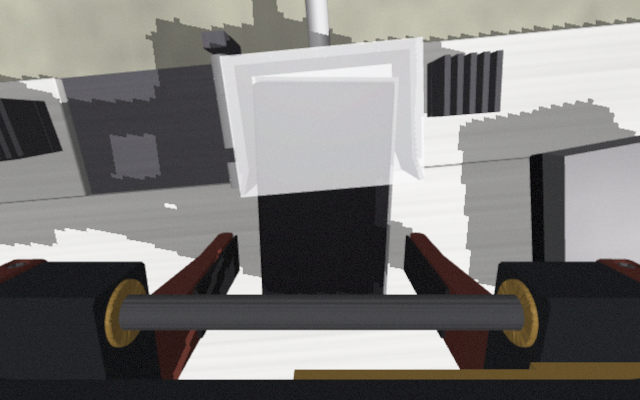

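```bash
python3 -m crank '[[[0.001,0,0],[0,0,0],0.075],[[0,0,0],[0,0,0],0.066],[[0,0,0],[0,0,0],0.058],[[0,0,0],[0,0,0],0.055],[[0,0,0],[0,0,0],0.055],[[0,0,0],[0,0,0],0.055],[[0,0,0.004],[0,0,0],0.055],[[0,0,0.006],[0,0,0],0.055]]'; python3 -m crank '[[[0,0.0006,0.008],[0,0,0],0.055],[[0,0.0006,0.008],[0,0,0],0.055],[[0,0.0006,0.008],[0,0,0],0.055],[[0,0.0006,0.008],[0,0,0],0.055],[[0,0.0006,0.008],[0,0,0],0.055],[[0,0.0006,0.008],[0,0,0],0.055],[[0,0,0.005],[0,0,0],0.055],[[0,0,0],[0,0,0],0.055]]'
python3 - <<'E'
from h import *
for i in range(1): o,d=cap('wrist')
cv2.imwrite('pics/w13.png',d['img'])
plan(s2w(-37,-33.5),8,SY-.085,o);print(w2s(o['ee_pos'][:2]))
E
```

```text
t: 14.93
ee_pos: [512.6, -32.6, 8.0]
orientation: [-2.214, 0.023, 2.208]
ft_force: [2.3, -1.5, 2.4]
width: 61.7
t: 15.6
ee_pos: [456.9, -34.9, 8.0]
orientation: [-2.21, 0.022, 2.212]
ft_force: [0.6, -0.8, 9.0]
width: 61.7
t 15.60 pos [456.8595 -34.8924   7.9505] yaw -0.0202 F [ 0.6123 -0.7983  9.0073] w 61.7
 turn(rad) [-0.0002  0.0008  0.    ]  shift before turn mm [ -0.1047  -3.4631 -66.0381]  after turn [ -0.0495  -3.4513 -66.0388]
[[-103.0933  -31.3323]]
```

View pics/w13.png

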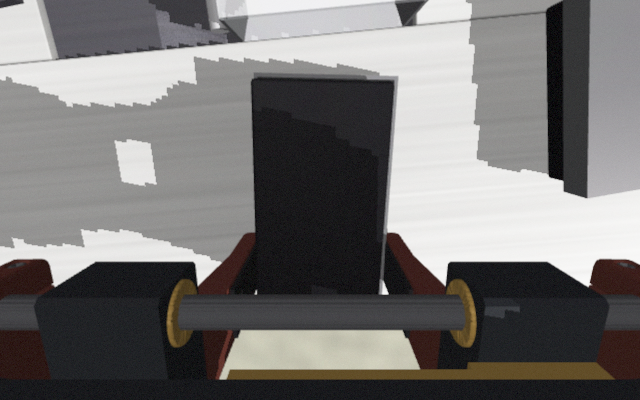

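```bash
python3 -m crank '[[[0,0,0],[0,0,0],0.07],[[0,0,0],[0,0,0],0.075],[[0,0,-0.005],[0,0,0],0.075],[[0,0,-0.01],[0,0,0],0.075],[[0,0,-0.012],[0,0,0],0.075],[[0,0,-0.008],[0,0,0],0.075],[[0,0,0],[0,0,0],0.07],[[0,0,0],[0,0,0],0.055]]'; python3 -m crank '[[[0,0,0],[0,0,0],0.055],[[0,0,0],[0,0,0],0.055],[[0,0,0],[0,0,0],0.055],[[0,0,0],[0,0,0],0.055],[[-0.004,0,0],[0,0,0],0.055],[[-0.008,0,0],[0,0,0],0.055],[[-0.008,0,0],[0,0,0],0.055],[[0,0,0],[0,0,0],0.055]]'
python3 - <<'E'
from h import *
for i in range(2): o,d=cap('wrist')
cv2.imwrite('pics/w14.png',d['img'])
plan((482.6,-358.6),60,-.045,o);print(w2s(o['ee_pos'][:2]))
o,d=cap('scene','s3.png')
cv2.imwrite('pics/s3c.png',cv2.resize(d['img'][140:280,180:400],None,fx=3.5,fy=3.5,interpolation=cv2.INTER_CUBIC))
E
```

```text
t: 16.32
ee_pos: [493.8, -35.6, 7.5]
orientation: [-2.211, 0.022, 2.211]
ft_force: [-0.0, -0.4, 0.1]
width: 67.2
t: 16.98
ee_pos: [494.5, -35.7, 29.4]
orientation: [-2.214, 0.023, 2.209]
ft_force: [1.4, -0.6, -0.9]
width: 61.7
t 17.03 pos [494.3907 -35.6719  28.9384] yaw -0.0202 F [ 0.4267 -0.2084 -0.3082] w 62.2
 turn(rad) [ 0.0248 -0.0025 -0.0001]  shift before turn mm [-31.0213 323.1055   5.1872]  after turn [-31.0616 323.1316  -2.7481]
[[-65.692  -34.5478]]
```

View pics/w14.png

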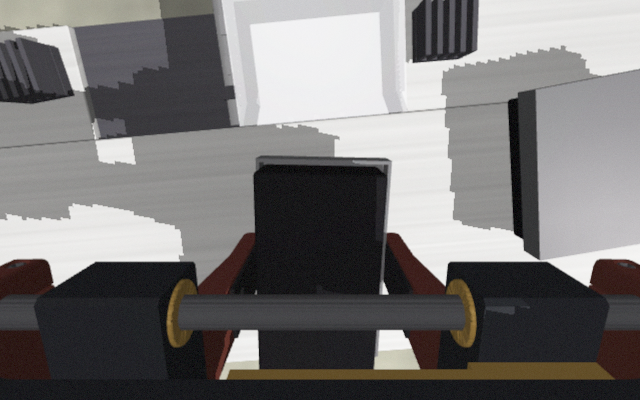

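View pics/s3c.png

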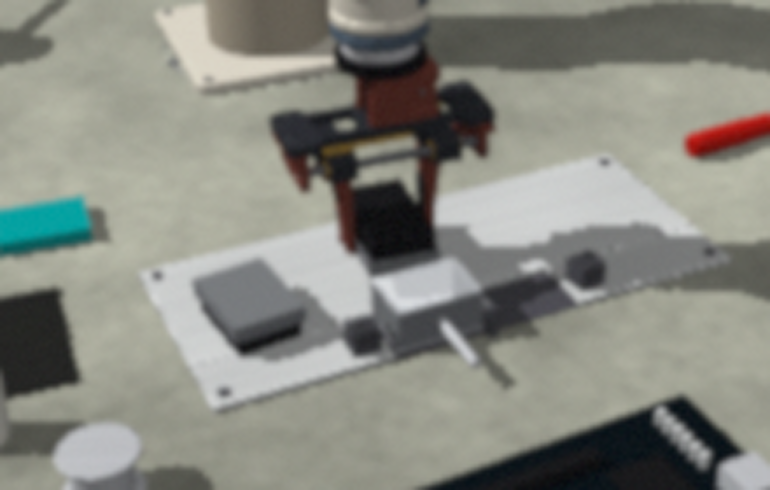

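```bash
python3 -m crank '[[[-0.012,0,0],[0.025,0,0],0.055],[[-0.02,0,0],[0,0,0],0.055],[[-0.016,0.01,0],[0,0,0],0.055],[[0,0.02,0],[0,0,0],0.055],[[0,0.028,0],[0,0,0],0.055],[[0,0.032,0],[0,0,0],0.055],[[0,0.032,0],[0,0,0],0.055],[[0,0.032,-0.003],[0,0,0],0.055]]'; python3 -m crank '[[[0,0.032,0],[0,0,0],0.055],[[0,0.032,0],[0,0,0],0.055],[[0,0.032,0],[0,0,0],0.055],[[0,0.028,0],[0,0,0],0.055],[[0,0.022,0],[0,0,0],0.055],[[0,0.014,0],[0,0,0],0.055],[[0,0.007,0],[0,0,0],0.055],[[0,0,0],[0,0,0],0.055]]'
python3 - <<'E'
from h import *
for i in range(2): o,d=cap('wrist')
cv2.imwrite('pics/w15.png',d['img'])
plan((482.6,-358.6),6,-.045,o)
E
```

```text
t: 17.8
ee_pos: [488.6, -190.6, 75.4]
orientation: [-2.197, 0.049, 2.2]
ft_force: [-0.4, -0.5, -0.8]
width: 61.3
t: 18.47
ee_pos: [481.8, -357.2, 75.4]
orientation: [-2.198, 0.051, 2.198]
ft_force: [-0.1, -0.2, -0.3]
width: 61.7
t 18.52 pos [ 481.6654 -356.029    75.3334] yaw -0.0458 F [-0.5783  0.3163 -0.5047] w 61.7
 turn(rad) [-0.0008  0.0006  0.0006]  shift before turn mm [69.3311  2.5703 -1.0934]  after turn [69.3334  2.5264 -1.0493]
```

View pics/w15.png

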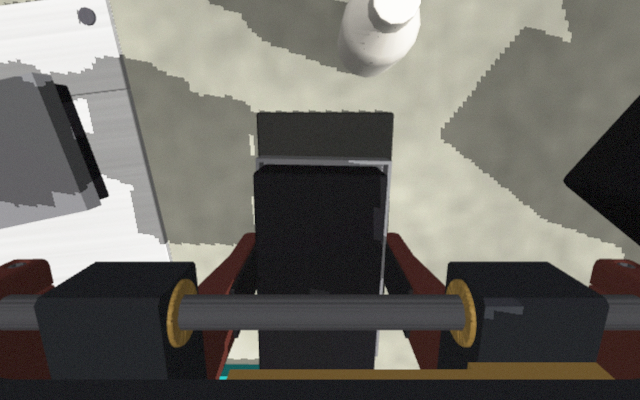

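```bash
python3 -m crank '[[[0.01,0.0025,-0.001],[0,0,0],0.055],[[0.016,0,0],[0,0,0],0.055],[[0.016,0,0],[0,0,0],0.055],[[0.012,0,0],[0,0,0],0.055],[[0.007,0,0],[0,0,0],0.055],[[0.004,0,0],[0,0,0],0.055],[[0.002,0,0],[0,0,0],0.055],[[0.001,0,0],[0,0,0],0.055]]'; python3 -m crank '[[[0.001,0,0],[0,0,0],0.055],[[0,0,0],[0,0,0],0.055],[[0,0,0],[0,0,0],0.064],[[0,0,0],[0,0,0],0.075],[[0,0,0],[0,0,0],0.0878],[[0,0,0],[0,0,0],0.0878],[[-0.02,0,0],[0,0,0],0.0878],[[-0.03,0,0],[0,0,0],0.0878]]'; python3 -m crank '[[[-0.03,0,0],[0,0,0],0.0878],[[-0.02,-0.02,0],[0,0,0],0.0878],[[0,-0.03,0],[0,0,0],0.0878],[[0,-0.03,0.01],[0,0,0],0.0878],[[0,-0.03,0.01],[0,0,0],0.0878],[[0,-0.025,0],[0,0,0],0.0878],[[0,-0.02,0],[0,0,0],0.0878],[[0,-0.005,0],[0,0,0],0.0878]]'
python3 - <<'E'
from h import *
for i in range(3): o,d=cap('wrist')
cv2.imwrite('pics/w16.png',d['img']); print(o['t'],o['ee_pos'],w2s(o['ee_pos'][:2]))
o,d=cap('top','t16.png')
cv2.imwrite('pics/t16c.png',cv2.resize(d['img'][135:285,320:520],None,fx=4,fy=4,interpolation=cv2.INTER_CUBIC))
E
```

```text
t: 19.23
ee_pos: [483.0, -358.9, 7.6]
orientation: [-2.199, 0.049, 2.199]
ft_force: [-0.1, -0.8, -0.7]
width: 61.4
t: 19.9
ee_pos: [481.0, -357.6, 54.7]
orientation: [-2.192, 0.046, 2.202]
ft_force: [0.6, -0.5, -0.4]
width: 87.6
t: 20.57
ee_pos: [469.5, -195.8, 106.8]
orientation: [-2.198, 0.047, 2.2]
ft_force: [0.5, 0.2, 0.2]
width: 88.0
20.6667 [ 470.348  -197.656   106.9338] [[-100.2055 -194.6283]]
```

View pics/w16.png

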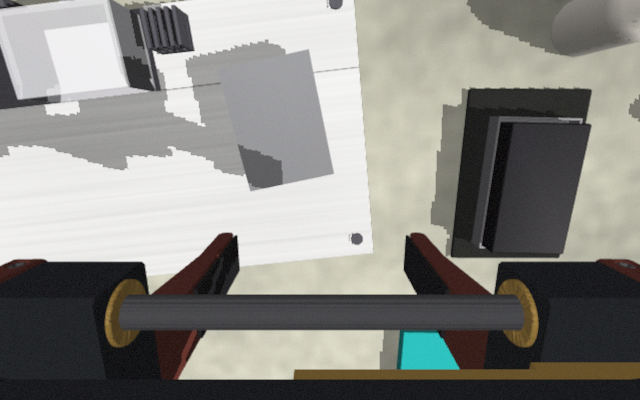

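View pics/t16c.png

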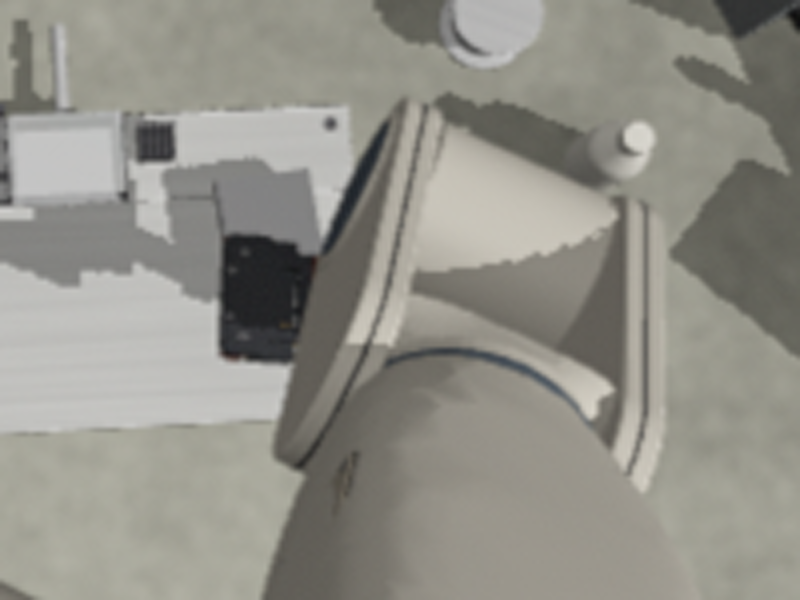

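```bash
python3 - <<'E'
from h import *
o,d=cap('wrist')
L=px2w(o,d,[(221,70),(309,50),(333,174),(250,190)],36);print('short',L.mean(0),w2s(L.mean(0)),np.linalg.norm(np.diff(L,axis=0),axis=1))
a=np.arctan2(*(L[0]+L[1]-L[2]-L[3])[::-1]); print('yaw',a)
g=L.mean(0)-29*np.array([np.cos(a),np.sin(a)])
plan(g,10,a,o)
B=px2w(o,d,[(510,123),(590,125),(564,253),(485,250)],34);print('long',B.mean(0),np.linalg.norm(np.diff(B,axis=0),axis=1),np.arctan2(*(B[0]+B[1]-B[2]-B[3])[::-1]))
P=px2w(o,d,[(466,89),(591,90),(560,256),(451,256)],4);print('pad',P.mean(0))
cv2.imwrite('pics/w17c.png',cv2.resize(d['img'][40:270,200:600],None,fx=2,fy=2,interpolation=cv2.INTER_CUBIC))
E
```

```text
short [ 537.4646 -171.5914] [[ -31.5376 -172.9782]] [59.7833 83.434  61.2162]
yaw 0.14420665046706166
t 20.77 pos [ 470.6023 -199.0269  106.8889] yaw -0.0451 F [-0.3562  0.7176 -0.8105] w 87.7
 turn(rad) [-0.1893 -0.0008 -0.0006]  shift before turn mm [ 96.906  -25.0147 -36.997 ]  after turn [ 96.8889 -17.5421 -41.111 ]
long [ 481.3297 -356.2795] [55.8815 95.5838 61.0458] -0.07804664453150802
pad [ 485.617  -358.1593]
```

View pics/w17c.png

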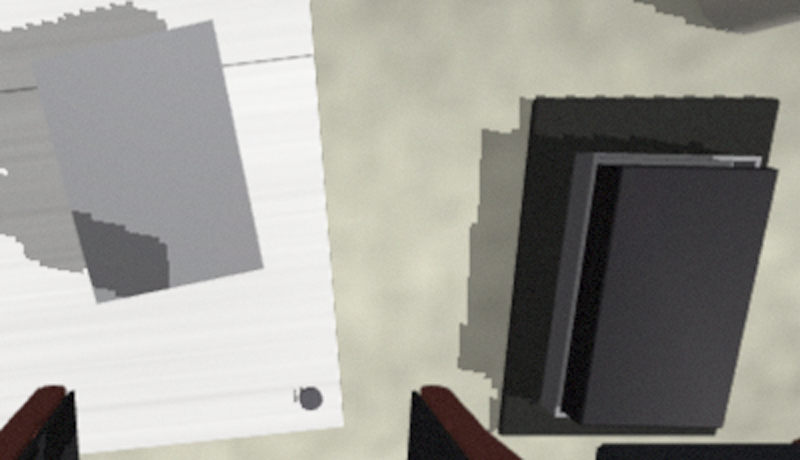

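```bash
python3 -m crank '[[[0,0,0],[-0.0975,0,0],0.0878],[[0,0,0],[-0.0975,0,0],0.0878],[[0.012,-0.008,-0.02],[0,0,0],0.0878],[[0.025,-0.0095,-0.021],[0,0,0],0.0878],[[0.025,0,0],[0,0,0],0.0878],[[0.02,0,0],[0,0,0],0.0878],[[0.01,0,0],[0,0,0],0.0878],[[0.0035,0,0],[0,0,0],0.0878]]'
python3 - <<'E'
from h import *
for i in range(3): o,d=cap('wrist')
cv2.imwrite('pics/w18.png',d['img'])
plan((508.8,-175.6),11,.15,o)
E
```

```text
t: 21.48
ee_pos: [506.9, -175.3, 9.4]
orientation: [2.142, 0.161, -2.148]
ft_force: [-0.5, 0.3, -0.5]
width: 88.0
t 21.58 pos [ 507.7573 -175.4136   10.8627] yaw 0.1488 F [ 0.533  -1.0047 -0.3928] w 87.8
 turn(rad) [-0.0012  0.0008  0.0004]  shift before turn mm [-0.1382  0.3388 -1.0034]  after turn [-0.1373  0.3401 -1.0031]
```

View pics/w18.png

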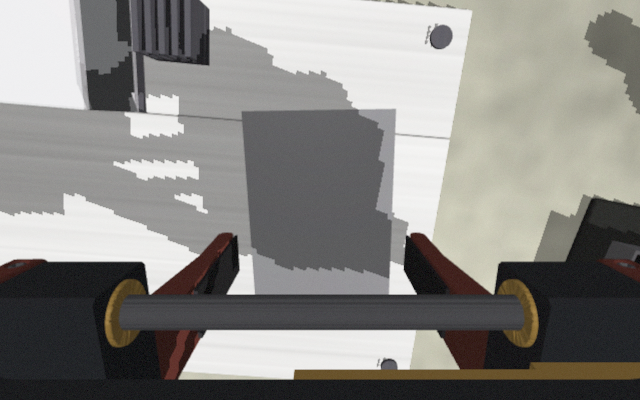

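```bash
python3 -m crank '[[[0,0,0],[0,0,0],0.075],[[0,0,0],[0,0,0],0.066],[[0,0,0],[0,0,0],0.058],[[0,0,0],[0,0,0],0.055],[[0,0,0],[0,0,0],0.055],[[0,0,0],[0,0,0],0.055],[[0,0,0.004],[0,0,0],0.055],[[0,0,0.006],[0,0,0],0.055]]'; python3 -m crank '[[[0,0,0.006],[0,0,0],0.055],[[0,0,0.004],[0,0,0],0.055],[[0,0,0],[0.043,0,0],0.055],[[0,0,0],[0.043,0,0],0.055],[[0,-0.005,0],[0,0,0],0.055],[[0,-0.01,0],[0,0,0],0.055],[[0,-0.01,0],[0,0,0],0.055],[[0,-0.01,0],[0,0,0],0.055]]'
python3 - <<'E'
from h import *
o=ctrl.get_obs(); plan(s2w(-52-28,-41),11,SY,o); print(w2s(o['ee_pos'][:2]))
E
```

```text
t: 22.3
ee_pos: [499.5, -176.7, 11.8]
orientation: [2.146, 0.16, -2.14]
ft_force: [2.4, 1.9, 6.6]
width: 61.6
t: 22.97
ee_pos: [486.4, -143.3, 11.8]
orientation: [2.191, 0.068, -2.187]
ft_force: [-0.0, -2.9, 7.5]
width: 61.7
t 22.97 pos [ 486.4274 -143.3208   11.7929] yaw 0.0634 F [-0.0092 -2.8716  7.5223] w 61.7
 turn(rad) [-0.0016 -0.0018 -0.0011]  shift before turn mm [   0.6803 -100.4539   -0.469 ]  after turn [   0.7929 -100.4522   -0.6308]
[[ -80.6308 -141.4522]]
```

```bash
python3 -m crank '[[[0,-0.014,0],[0,0,0],0.055],[[0,-0.016,0],[0,0,0],0.055],[[0,-0.017,0],[0,0,0],0.055],[[0,-0.017,0],[0,0,0],0.055],[[0,-0.015,0],[0,0,0],0.055],[[0,-0.011,0],[0,0,0],0.055],[[0,-0.007,0],[0,0,0],0.055],[[0,-0.002,0],[0,0,0],0.055]]'
python3 - <<'E'
from h import *
for i in range(3): o,d=cap('wrist')
cv2.imwrite('pics/w19c.png',cv2.resize(d['img'][0:160,200:450],None,fx=3.2,fy=3.2,interpolation=cv2.INTER_CUBIC))
plan(s2w(-80,-41),11,SY,o); print(w2s(o['ee_pos'][:2]))
E
```

```text
t: 23.63
ee_pos: [479.9, -43.7, 11.8]
orientation: [2.189, 0.071, -2.187]
ft_force: [-0.7, -3.4, 8.5]
width: 61.7
t 23.73 pos [479.7895 -43.6668  11.7953] yaw 0.0645 F [0.0135 3.7649 9.3791] w 61.6
 turn(rad) [-0.0005 -0.0011 -0.0001]  shift before turn mm [ 0.7961 -0.5779 -0.7806]  after turn [ 0.7953 -0.5774 -0.7817]
[[-80.7817 -41.5774]]
```

View pics/w19c.png

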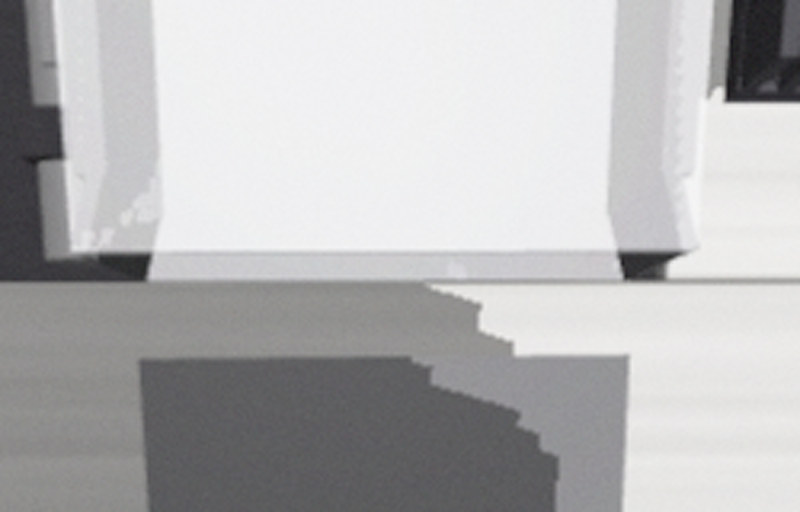

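```bash
python3 -m crank '[[[0,0,-0.003],[0,0,0],0.055],[[0,0,-0.004],[0,0,0],0.055],[[0,0,-0.005],[0,0,0],0.055],[[0,0,-0.005],[0,0,0],0.055],[[0,0,-0.005],[0,0,0],0.055],[[0,0,-0.005],[0,0,0],0.055],[[0,0,-0.004],[0,0,0],0.055],[[0,0,-0.003],[0,0,0],0.055]]'
python3 - <<'E'
from h import *
for i in range(1): o,d=cap('wrist')
cv2.imwrite('pics/w20c.png',cv2.resize(d['img'][0:160,200:450],None,fx=3.2,fy=3.2,interpolation=cv2.INTER_CUBIC))
plan(s2w(-20,-41),11,SY,o); print(w2s(o['ee_pos'][:2]))
E
```

```text
t: 24.45
ee_pos: [511.5, -41.9, 11.6]
orientation: [2.185, 0.07, -2.193]
ft_force: [-7.1, -0.2, 15.5]
width: 61.9
t 24.45 pos [511.4667 -41.9054  11.5573] yaw 0.0638 F [-7.1083 -0.2123 15.484 ] w 61.9
 turn(rad) [-0.0012  0.0038  0.0006]  shift before turn mm [  0.4484  -0.9108 -29.0579]  after turn [  0.5573  -0.8774 -29.057 ]
[[-49.057  -41.8774]]
```

View pics/w20c.png

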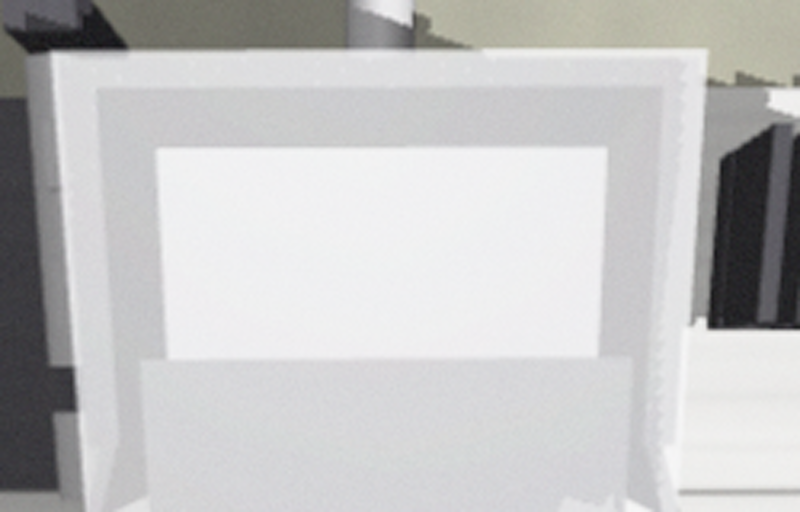

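```bash
python3 -m crank '[[[-0.0003,-0.0003,-0.003],[0,0,0],0.055],[[0,-0.0002,-0.005],[0,0,0],0.055],[[0,0,-0.005],[0,0,0],0.055],[[0,0,-0.005],[0,0,0],0.055],[[0,0,-0.004],[0,0,0],0.055],[[0,0,-0.003],[0,0,0],0.055],[[0,0,-0.002],[0,0,0],0.055],[[0,0,-0.001],[0,0,0],0.055]]'
python3 - <<'E'
from h import *
for i in range(1): o,d=cap('wrist')
cv2.imwrite('pics/w21c.png',cv2.resize(d['img'][0:240,200:450],None,fx=3.2,fy=2.5,interpolation=cv2.INTER_CUBIC))
plan(s2w(-20,-41),11,SY,o); print(w2s(o['ee_pos'][:2]))
E
```

```text
t: 25.17
ee_pos: [539.8, -39.7, 11.6]
orientation: [2.186, 0.07, -2.192]
ft_force: [-3.7, -0.4, 10.4]
width: 61.7
t 25.17 pos [539.7994 -39.6749  11.5879] yaw 0.0639 F [-3.6904 -0.3935 10.4115] w 61.7
 turn(rad) [-0.0011  0.003   0.0004]  shift before turn mm [ 0.5862 -0.4924 -0.6404]  after turn [ 0.5879 -0.4919 -0.6392]
[[-20.6392 -41.4919]]
```

View pics/w21c.png

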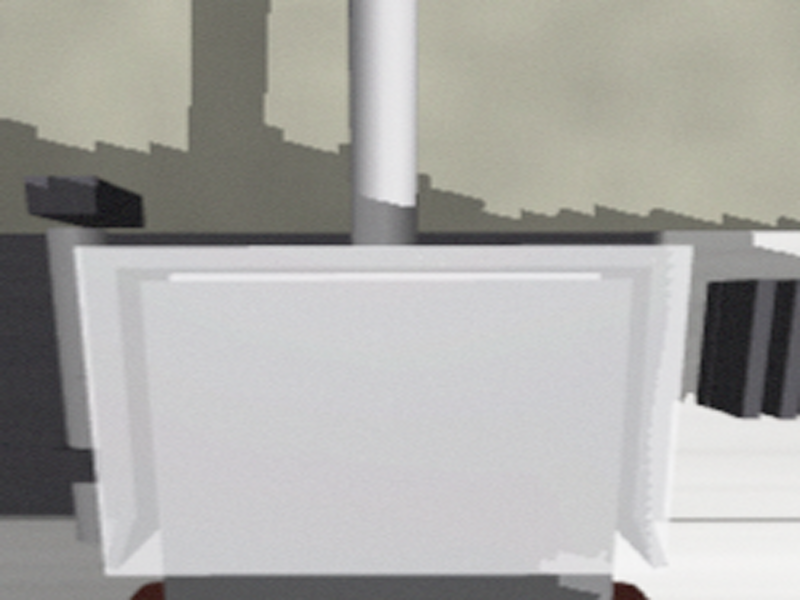

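```bash
python3 -m crank '[[[0,0,-0.001],[0,0,0],0.055],[[0,0,-0.001],[0,0,0],0.055],[[0,0,-0.001],[0,0,0],0.055],[[0,0,-0.001],[0,0,0],0.055],[[0,0,-0.001],[0,0,0],0.055],[[0,0,-0.001],[0,0,0],0.055],[[0,0,0],[0,0,0],0.055],[[0,0,0],[0,0,0],0.055]]'
python3 - <<'E'
from h import *
for i in range(1): o,d=cap('wrist')
cv2.imwrite('pics/w22c.png',cv2.resize(d['img'][0:240,200:450],None,fx=3.2,fy=2.5,interpolation=cv2.INTER_CUBIC))
plan(s2w(-20,-41),11,SY,o); print(w2s(o['ee_pos'][:2]))
E
```

```text
t: 25.88
ee_pos: [541.8, -39.4, 11.3]
orientation: [2.178, 0.071, -2.2]
ft_force: [-13.3, -2.7, 18.1]
width: 61.6
t 25.88 pos [541.8158 -39.4201  11.305 ] yaw 0.0643 F [-13.2541  -2.7418  18.1056] w 61.6
 turn(rad) [-0.0007  0.0102  0.001 ]  shift before turn mm [ 0.3195 -0.3673  1.3865]  after turn [ 0.305  -0.3686  1.3894]
[[-18.6106 -41.3686]]
```

View pics/w22c.png

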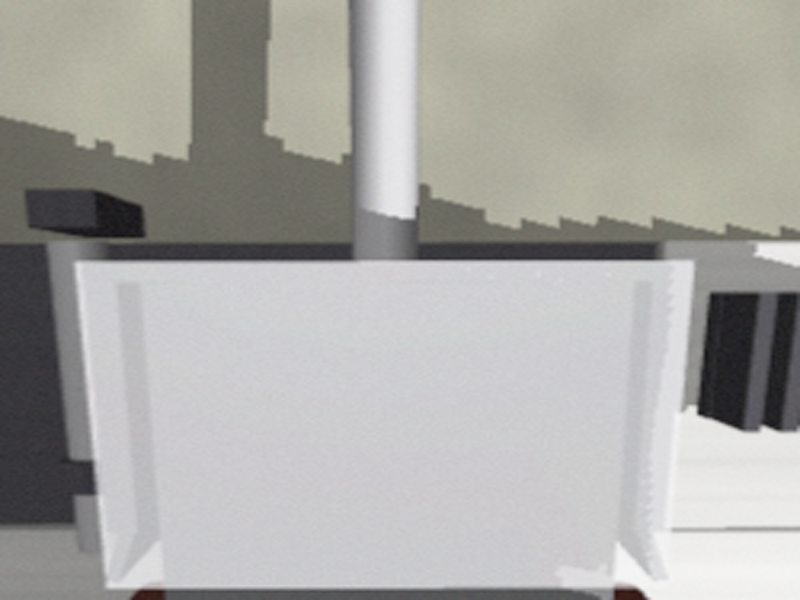

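```bash
python3 -m crank '[[[0,0,0.003],[0,0,0],0.07],[[0,0,0],[0,0,0],0.08],[[0,0,0],[0,0,0],0.0878],[[0,0,0],[0,0,0],0.0878],[[-0.02,0,0],[0,0,0],0.0878],[[-0.03,0,0],[0,0,0],0.0878],[[-0.02,0,-0.01],[0,0,0],0.0878],[[0,0,-0.03],[0,0,0],0.06]]';python3 -m crank '[[[0,0,-0.035],[0,0,0],0.04],[[0,0,-0.03],[0,0,0],0.04],[[0,0,-0.013],[0,0,0],0.04],[[0,0,0],[0,0,0],0.04],[[0,0,0],[0,0,0],0.04],[[0.02,0,0],[0,0,0],0.04],[[0.015,0,0],[0,0,0],0.03],[[0,0,0],[0,0,0],0.03]]'
python3 - <<'E'
from h import *
for i in range(2): o,d=cap('wrist')
cv2.imwrite('pics/w23c.png',cv2.resize(d['img'][150:400,220:420],None,fx=3.5,fy=2.4,interpolation=cv2.INTER_CUBIC))
plan(s2w(100,-41),7,SY,o); print(w2s(o['ee_pos'][:2]))
E
```

```text
t: 26.6
ee_pos: [583.7, -37.0, 84.8]
orientation: [2.19, 0.069, -2.188]
ft_force: [1.3, -0.6, -0.8]
width: 84.1
t: 27.27
ee_pos: [658.4, -31.8, 42.9]
orientation: [2.182, 0.07, -2.197]
ft_force: [-0.3, -0.3, -0.4]
width: 31.9
t 27.32 pos [659.432  -31.8582  44.2749] yaw 0.0636 F [ 0.1499  0.0425 -0.1259] w 30.3
 turn(rad) [-0.0014  0.0053  0.0007]  shift before turn mm [37.2707 -0.4374 -0.9484]  after turn [37.2749 -0.4624 -0.7515]
[[ 99.2485 -41.4624]]
```

View pics/w23c.png

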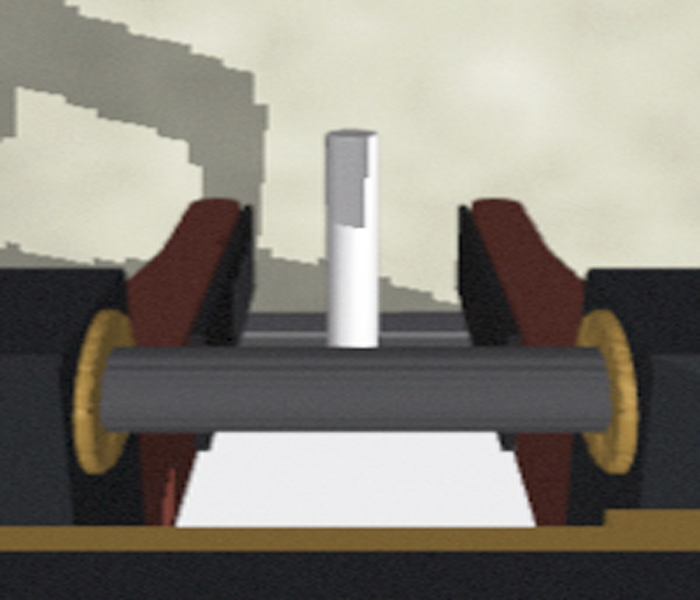

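```bash
python3 -m crank '[[[0.012,-0.0003,0],[0,0,0],0.03],[[0.012,0,0],[0,0,0],0.025],[[0.008,0,0],[0,0,0],0.02],[[0.004,0,0],[0,0,0],0.02],[[0,0,0],[0,0,0],0.02],[[0,0,0],[0,0,0],0.01],[[0,0,0],[0,0,0],0.0],[[0,0,0],[0,0,0],0.0]]'; python3 -m crank '[[[0,0,0],[0,0,0],0],[[0,0,0],[0,0,0],0],[[-0.0082,-0.0008,0],[0,0,0],0],[[-0.0079,-0.0024,0],[0,0,0],0],[[-0.0073,-0.0039,0],[0,0,0],0],[[-0.0064,-0.0052,0],[0,0,0],0],[[-0.0052,-0.0064,0],[0,0,0],0],[[-0.0039,-0.0073,0],[0,0,0],0]]'; python3 -c "
from h import *
o=ctrl.get_obs();print(w2s(o['ee_pos'][:2]),o['ee_pos'],o['width'],o['ft_force'])"
```

```text
t: 28.03
ee_pos: [662.5, -31.1, 10.8]
orientation: [2.19, 0.07, -2.189]
ft_force: [0.8, 3.4, -2.8]
width: 8.2
t: 28.7
ee_pos: [661.3, -8.7, 51.9]
orientation: [2.188, 0.066, -2.185]
ft_force: [-3.5, -17.2, 12.9]
width: 8.0
[[102.602  -18.4306]] [661.2825  -8.6572  51.8888] 8.01038161562016 [ -3.4788 -17.1987  12.9017]
```

```bash
python3 -m crank '[[[-0.0024,-0.0079,0],[0,0,0],0],[[-0.0008,-0.0082,0],[0,0,0],0],[[0.0008,-0.0082,0],[0,0,0],0],[[0.0024,-0.0079,0],[0,0,0],0],[[0.0039,-0.0073,0],[0,0,0],0],[[0.0052,-0.0064,0],[0,0,0],0],[[0.0064,-0.0052,0],[0,0,0],0],[[0.0073,-0.0039,0],[0,0,0],0]]'; python3 -m crank '[[[0.0079,-0.0024,0],[0,0,0],0],[[0.0072,-0.0008,0],[0,0,0],0],[[0,0,0],[0,0,0],0],[[0,0,0],[0,0,0],0.02],[[0,0,0],[0,0,0],0.04],[[0,0,0],[0,0,0],0.04],[[-0.02,0,0],[0,0,0],0.05],[[-0.03,0,0],[0,0,0],0.06]]'
python3 - <<'E'
from h import *
for i in range(2): o,d=cap('scene')
cv2.imwrite('pics/s4c.png',cv2.resize(d['img'][140:280,150:400],None,fx=3.2,fy=3.2,interpolation=cv2.INTER_CUBIC))
plan(s2w(-20,42),75,SY,o);print(w2s(o['ee_pos'][:2]))
E
```

```text
t: 29.37
ee_pos: [658.6, 49.8, 27.7]
orientation: [2.193, 0.07, -2.185]
ft_force: [3.7, -2.7, 3.3]
width: 8.3
t: 30.03
ee_pos: [653.2, 52.2, 58.2]
orientation: [2.179, 0.069, -2.199]
ft_force: [0.3, 0.3, -0.1]
width: 37.9
t 30.08 pos [658.0304  52.5121  65.8561] yaw 0.0636 F [2.7131 0.0776 3.7742] w 42.0
 turn(rad) [-0.0014 -0.0021  0.0001]  shift before turn mm [ -9.4061   0.9877 123.3091]  after turn [ -9.1439   0.8208 123.33  ]
[[103.33    42.8208]]
```

View pics/s4c.png

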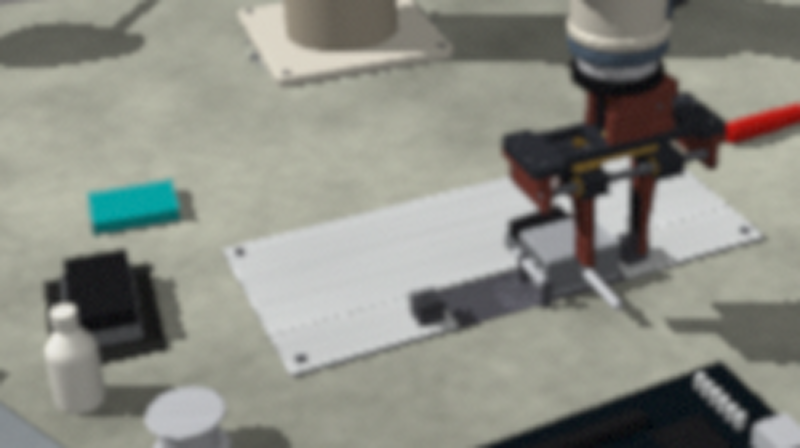

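```bash
python3 -m crank '[[[-0.012,0,0.008],[0,0,0],0.0878],[[0,0,0.025],[0,0,0],0.0878],[[0,0,0.03],[0,0,0],0.0878],[[0,0,0.03],[0,0,0],0.0878],[[0,0,0.02],[0,0,0],0.0878],[[0,0,0.008],[0,0,0],0.0878],[[0,0,0],[0,0,0],0.0878],[[0,0,0],[0,0,0],0.0878]]'
python3 - <<'E'
from h import *
for i in range(2): o,d=cap('wrist')
cv2.imwrite('pics/w24c.png',cv2.resize(d['img'][70:270,210:460],None,fx=3,fy=3,interpolation=cv2.INTER_CUBIC))
plan(s2w(-20,42),9,SY,o);print(w2s(o['ee_pos'][:2]))
np.savez('o24.npz',p=o['ee_pos'],r=o['orientation'])
E
```

```text
t: 30.8
ee_pos: [537.0, 44.8, 73.5]
orientation: [2.19, 0.07, -2.188]
ft_force: [0.2, -0.4, 0.9]
width: 87.9
t 30.85 pos [537.7688  44.8183  73.5968] yaw 0.0637 F [0.3192 0.313  0.4633] w 87.7
 turn(rad) [-0.0013 -0.0015  0.    ]  shift before turn mm [64.5923  0.9617  2.9214]  after turn [64.5968  0.9548  2.8226]
[[-17.1774  42.9548]]
```

View pics/w24c.png

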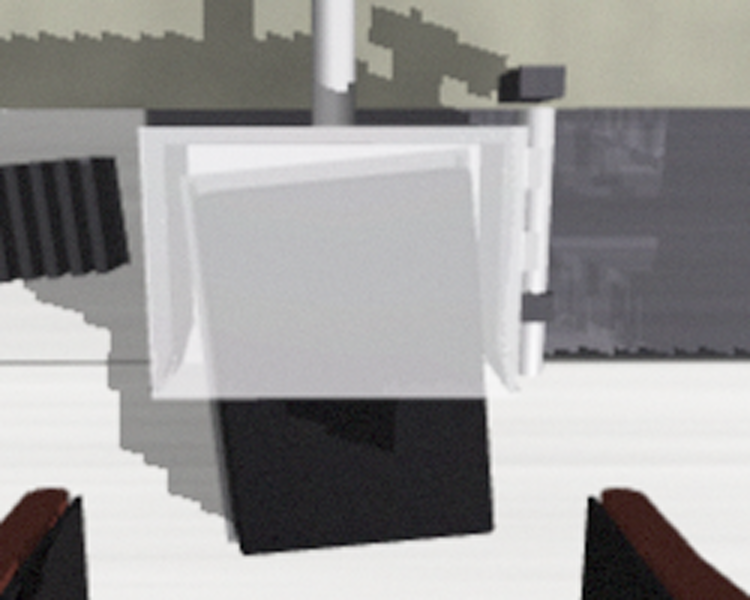

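```bash
python3 - <<'E'
from h import *
o,d=cap('wrist')
c=lambda L:np.array(L)/3+[210,70]
L=px2w(o,d,c([(195,193),(470,167),(492,530),(243,553)]),36);print(w2s(L),np.linalg.norm(np.diff(L,axis=0),axis=1))
a=np.arctan2(*(L[0]+L[1]-L[2]-L[3])[::-1]);C=L.mean(0); print('yaw',a,'c',w2s(C))
u=np.array([np.cos(a),np.sin(a)]); g=C-28*u
plan(g,9,a,o); print(w2s(g))
E
```

```text
[[ 42.9494  71.415 ]
 [ 47.8831  16.9229]
 [-28.5935   9.661 ]
 [-33.8778  63.7475]] [54.7151 76.8206 54.3441]
yaw 0.16207828098311972 c [[ 7.0903 40.4366]]
t 30.90 pos [537.9556  44.8136  73.5949] yaw 0.0637 F [0.5003 0.2813 0.1241] w 87.4
 turn(rad) [-0.0983 -0.0017 -0.0001]  shift before turn mm [64.5884  5.2209  3.8879]  after turn [64.5949  4.8237  4.2743]
[[-20.7778  37.7227]]
```

```bash
python3 -m crank '[[[0.01,0.0055,0.004],[-0.098,0,0],0.0878],[[0.017,0,0],[0,0,0],0.0878],[[0.017,0,0],[0,0,0],0.0878],[[0.011,0,0],[0,0,0],0.0878],[[0.006,0,0],[0,0,0],0.0878],[[0.003,0,0],[0,0,0],0.0878],[[0,0,0],[0,0,0],0.0878],[[0,0,0],[0,0,0],0.0878]]'
python3 - <<'E'
from h import *
for i in range(2): o,d=cap('wrist')
cv2.imwrite('pics/w25.png',d['img'])
plan(s2w(-20.8,37.2),8,.162,o);print(w2s(o['ee_pos'][:2]))
E
```

```text
t: 31.62
ee_pos: [533.0, 39.0, 9.8]
orientation: [2.138, 0.173, -2.136]
ft_force: [0.1, -0.5, -0.5]
width: 87.9
t 31.67 pos [533.1244  39.0626  10.0309] yaw 0.1619 F [-0.1546 -0.3451 -0.0879] w 87.7
 turn(rad) [-0.0001 -0.001  -0.0001]  shift before turn mm [ 2.0323  0.4453 -1.347 ]  after turn [ 2.0309  0.4456 -1.349 ]
[[-22.1858  37.5129]]
```

View pics/w25.png

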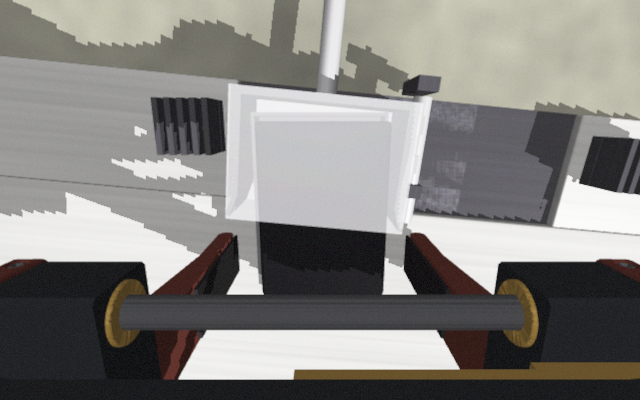

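```bash
python3 -m crank '[[[0.002,0,0],[0,0,0],0.08],[[0,0,0],[0,0,0],0.07],[[0,0,0],[0,0,0],0.06],[[0,0,0],[0,0,0],0.055],[[0,0,0],[0,0,0],0.055],[[0,0,0],[0,0,0],0.055],[[0,-0.0003,0.004],[0,0,0],0.055],[[0,-0.0005,0.006],[0,0,0],0.055]]'; python3 -m crank '[[[0,-0.0006,0.008],[0,0,0],0.055],[[0,-0.0006,0.008],[0,0,0],0.055],[[0,-0.0006,0.008],[0,0,0],0.055],[[0,-0.0006,0.008],[0,0,0],0.055],[[0,-0.0006,0.008],[0,0,0],0.055],[[0,-0.0006,0.008],[0,0,0],0.055],[[0,0,0.007],[0,0,0],0.055],[[0,0,0.003],[0,0,0],0.055]]'
python3 - <<'E'
from h import *
for i in range(1): o,d=cap('wrist')
cv2.imwrite('pics/w26.png',d['img'])
plan(s2w(-80,37),8,.162,o);print(w2s(o['ee_pos'][:2]))
E
```

```text
t: 32.38
ee_pos: [523.0, 38.1, 7.6]
orientation: [2.139, 0.173, -2.136]
ft_force: [0.9, -0.4, 2.0]
width: 61.2
t: 33.05
ee_pos: [463.5, 32.2, 7.5]
orientation: [2.137, 0.173, -2.138]
ft_force: [2.5, 0.4, 2.4]
width: 61.5
t 33.05 pos [463.4928  32.2319   7.5371] yaw 0.1619 F [2.4807 0.3905 2.4434] w 61.5
 turn(rad) [-0.0001  0.0005  0.    ]  shift before turn mm [ -0.4689  -0.6007 -12.2293]  after turn [ -0.4629  -0.599  -12.2296]
[[-92.1141  35.2194]]
```

View pics/w26.png

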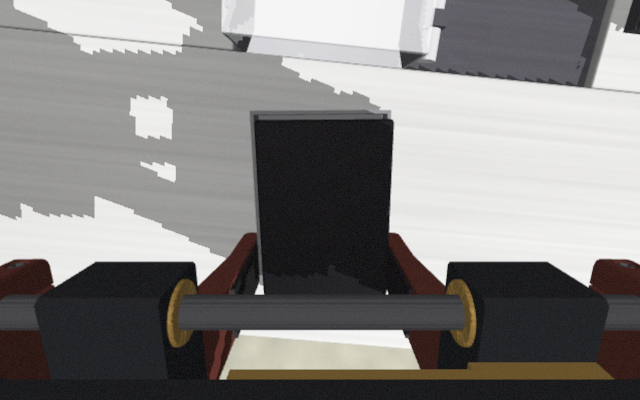

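```bash
python3 -m crank '[[[0,0,0],[0,0,0],0.07],[[0,0,0],[0,0,0],0.075],[[0,0,-0.004],[0,0,0],0.075],[[0,0,-0.008],[0,0,0],0.075],[[0,0,-0.01],[0,0,0],0.075],[[0,0,-0.0065],[0,0,0],0.075],[[0,0,0],[0,0,0],0.07],[[0,0,0],[0,0,0],0.055]]'; python3 -m crank '[[[0,0,0],[0,0,0],0.055],[[0,0,0],[0,0,0],0.055],[[0,0,0],[0,0,0],0.055],[[0,0,0],[0,0,0],0.055],[[-0.004,0,0],[0,0,0],0.055],[[-0.008,0,0],[0,0,0],0.055],[[-0.008,0,0],[0,0,0],0.055],[[0,0,0],[0,0,0],0.055]]'
python3 - <<'E'
from h import *
o,d=cap('top','t27.png')
cv2.imwrite('pics/t27c.png',cv2.resize(d['img'][170:270,400:520],None,fx=6,fy=6,interpolation=cv2.INTER_CUBIC))
for i in range(1): o,d=cap('wrist')
cv2.imwrite('pics/w27.png',d['img'])
plan((482.6,-357.6),90,-.05,o);print(w2s(o['ee_pos'][:2]))
E
```

```text
t: 33.77
ee_pos: [493.5, 37.1, 7.4]
orientation: [2.137, 0.173, -2.137]
ft_force: [-0.9, 0.2, 0.5]
width: 66.9
t: 34.43
ee_pos: [493.9, 37.0, 29.2]
orientation: [2.14, 0.173, -2.134]
ft_force: [0.3, 0.3, -0.5]
width: 62.0
t 34.48 pos [493.7586  36.9909  28.7346] yaw 0.1617 F [-0.6227  0.0492 -0.7829] w 61.7
 turn(rad) [ 0.2117 -0.0025  0.    ]  shift before turn mm [-61.3522 387.6605  74.3986]  after turn [-61.2654 394.6555  -8.5767]
[[-61.6031  38.0025]]
```

View pics/w27.png

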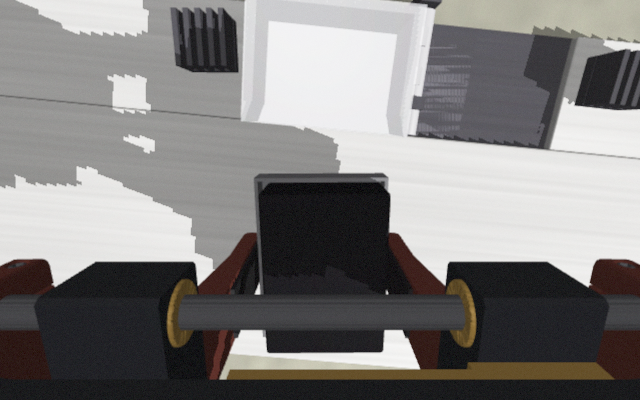

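View pics/t27c.png

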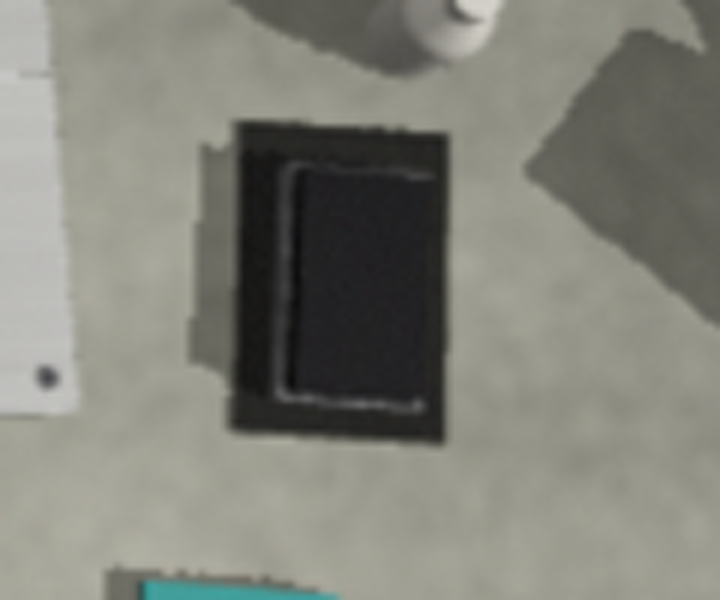

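```bash
python3 - <<'E'
from h import *
o,d=cap('top')
c=lambda L:np.array(L)/6+[400,170]
L=px2w(o,d,c([(283,400),(422,407),(435,176),(290,163)]),18);print(L,L.mean(0),np.linalg.norm(np.diff(L,axis=0),axis=1))
B=px2w(o,d,c([(303,170),(294,396)]),34);a=np.arctan2(*(B[0]-B[1])[::-1]);print('yaw',a,B.mean(0)+27.9*np.array([np.sin(a),-np.cos(a)]))
P=px2w(o,d,c([(236,122),(449,132),(444,443),(230,430)]),4);print('pad',P.mean(0))
o,d=cap('wrist')
S=px2w(o,d,[(262,184),(388,184),(383,351),(267,351)],56.7);print(np.linalg.norm(np.diff(S,axis=0),axis=1))
T=tool(o); q=np.c_[S,np.full(4,56.7)].mean(0)-T[:3,3]; print('short centre in tool',T[:3,:3].T@q)
E
```

```text
[[ 428.6109 -327.7305]
 [ 426.3178 -388.4163]
 [ 527.9718 -397.6698]
 [ 532.8444 -333.6777]] [ 478.9362 -361.8736] [ 60.7291 102.0743  64.1774]
yaw -0.0678368591984687 [ 476.3413 -358.9195]
pad [ 482.8043 -358.6317]
[52.1166 80.4844 55.0373]
short centre in tool [-28.7833   0.7466  -2.2661]
```

```bash
python3 -m crank '[[[-0.012,0,0],[0.074,0,0],0.055],[[-0.02,0,0],[0.074,0,0],0.055],[[-0.018,0,0],[0.074,0,0],0.055],[[-0.006,0.015,0],[0,0,0],0.055],[[0,0.026,0],[0,0,0],0.055],[[0,0.032,-0.003],[0,0,0],0.055],[[0,0.034,-0.003],[0,0,0],0.055],[[0,0.034,-0.003],[0,0,0],0.055]]'; python3 -m crank '[[[0,0.034,0],[0,0,0],0.055],[[0,0.034,0],[0,0,0],0.055],[[0,0.034,0],[0,0,0],0.055],[[0,0.034,0],[0,0,0],0.055],[[0,0.034,0],[0,0,0],0.055],[[0,0.032,0],[0,0,0],0.055],[[0,0.025,0],[0,0,0],0.055],[[0,0.018,0],[0,0,0],0.055]]'; python3 -m crank '[[[0,0.009,0],[0,0,0],0.055],[[0,0,0],[0,0,0],0.055],[[0,0,0],[0,0,0],0.055],[[0,0,0],[0,0,0],0.055],[[0,0,0],[0,0,0],0.055],[[0,0,0],[0,0,0],0.055],[[0,0,0],[0,0,0],0.055],[[0,0,0],[0,0,0],0.055]]'
python3 - <<'E'
from h import *
for i in range(1): o,d=cap('wrist')
cv2.imwrite('pics/w28.png',d['img'])
plan((479,-359),36,-.062,o)
E
```

```text
t: 35.3
ee_pos: [493.0, -105.5, 83.4]
orientation: [-2.191, 0.065, 2.192]
ft_force: [0.4, 0.8, -1.1]
width: 61.7
t: 35.97
ee_pos: [478.0, -351.3, 83.1]
orientation: [-2.19, 0.068, 2.19]
ft_force: [-0.0, -0.3, -0.4]
width: 61.7
t: 36.63
ee_pos: [478.3, -357.3, 83.6]
orientation: [-2.191, 0.065, 2.191]
ft_force: [-0.4, 0.5, -0.6]
width: 61.8
t 36.63 pos [ 478.2602 -357.3483   83.5878] yaw -0.0595 F [-0.3909  0.4514 -0.5799] w 61.8
 turn(rad) [ 0.0025 -0.0001 -0.    ]  shift before turn mm [47.5879  1.604  -0.8333]  after turn [47.5878  1.6027 -0.8408]
```

View pics/w28.png

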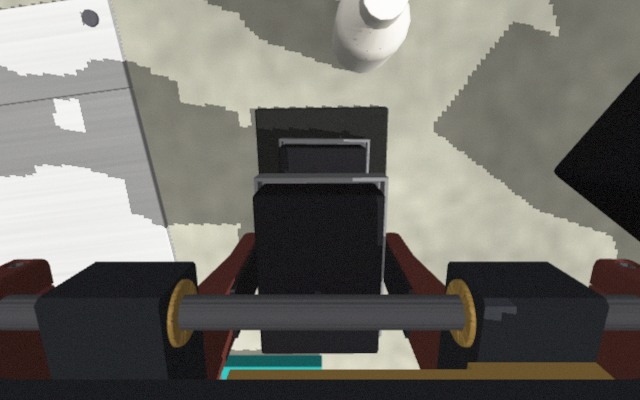

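```bash
python3 - <<'E'
from h import *
o,d=cap('wrist'); T=tool(o)
def t(p,z):
    q=np.r_[px2w(o,d,p,z)[0],z]; return T[:3,:3].T@(q-T[:3,3])
print('long base front',t((324,147),34),'lid rim front',t((324.5,140),18))
print('short rim front',t((321.5,179),95.6),'base front',t((321,186),111.6),'rear',t((320,352),111.6))
E
```

```text
long base front [ 49.5751   0.7582 -51.3161] lid rim front [ 65.5753   1.2118 -54.7873]
short rim front [-12.0253  -0.8402 -41.458 ] base front [-28.0253  -1.0492 -41.3103] rear [-28.0287  -1.57    39.3969]
```

```bash
python3 -m crank '[[[0.006,0.0017,-0.0023],[0,0,0],0.055],[[0.01,0,0],[0,0,0],0.055],[[0.01,0,0],[0,0,0],0.055],[[0.009,0,0],[0,0,0],0.055],[[0.006,0,0],[0,0,0],0.055],[[0.003,0,0],[0,0,0],0.055],[[0.002,0,0],[0,0,0],0.055],[[0.001,0,0],[0,0,0],0.055]]'
python3 -m crank '[[[0,0,0],[0,0,0],0.055],[[0,0,0],[0,0,0],0.055],[[0,0,0],[0,0,0],0.055],[[0,0,0],[0,0,0],0.055],[[0,0,0],[0,0,0],0.055],[[0,0,0],[0,0,0],0.055],[[0,0,0],[0,0,0],0.055],[[0,0,0],[0,0,0],0.055]]'
```

```text
t: 37.4
ee_pos: [480.1, -359.6, 36.0]
orientation: [-2.19, 0.066, 2.191]
ft_force: [-0.4, -0.1, -0.2]
width: 61.4
t: 38.07
ee_pos: [480.3, -359.7, 36.6]
orientation: [-2.191, 0.066, 2.191]
ft_force: [0.6, 0.0, -1.1]
width: 61.7
```

```bash
python3 -m crank '[[[0.0008,0,0],[0,0,0],0.055],[[0.0006,0,0],[0,0,0],0.055],[[0,0,0],[0,0,0],0.055],[[0,0,0],[0,0,0],0.055],[[0,0,0],[0,0,0],0.055],[[0,0,0],[0,0,0],0.063],[[0,0,0],[0,0,0],0.066],[[0,0,0],[0,0,0],0.07]]'
python3 -m crank '[[[0,0,0],[0,0,0],0.08],[[0,0,0],[0,0,0],0.0878],[[0,0,0],[0,0,0],0.0878],[[0,0,0],[0,0,0],0.0878],[[-0.01,0,0],[0,0,0],0.0878],[[-0.02,0,0],[0,0,0],0.0878],[[-0.03,0,0],[0,0,0],0.0878],[[-0.03,0,0],[0,0,0],0.0878]]'
python3 -m crank '[[[-0.03,0,0],[0,0,0],0.0878],[[-0.02,-0.02,0.01],[0,0,0],0.0878],[[0,-0.03,0.02],[0,0,0],0.0878],[[0,-0.03,0.02],[0,0,0],0.0878],[[0,-0.03,0.01],[0,0,0],0.0878],[[0,-0.025,0],[0,0,0],0.0878],[[0,-0.02,0],[0,0,0],0.0878],[[0,-0.005,0],[0,0,0],0.0878]]'
python3 - <<'E'
from h import *
for i in range(3): o,d=cap('wrist')
cv2.imwrite('pics/w30.png',d['img']); print(o['ee_pos'])
o,d=cap('scene')
cv2.imwrite('pics/s5c.png',cv2.resize(d['img'][150:350,100:400],None,fx=2.6,fy=2.6,interpolation=cv2.INTER_CUBIC))
E
```

```text
t: 38.73
ee_pos: [480.2, -359.7, 34.9]
orientation: [-2.191, 0.066, 2.191]
ft_force: [-0.8, 0.0, -0.0]
width: 68.5
t: 39.4
ee_pos: [479.7, -359.3, 126.0]
orientation: [-2.189, 0.065, 2.192]
ft_force: [0.6, 0.4, -0.3]
width: 88.1
t: 40.07
ee_pos: [429.5, -194.1, 175.8]
orientation: [-2.192, 0.064, 2.191]
ft_force: [0.8, 0.1, 0.1]
width: 87.7
[ 430.2554 -195.8857  175.7623]
```

View pics/w30.png

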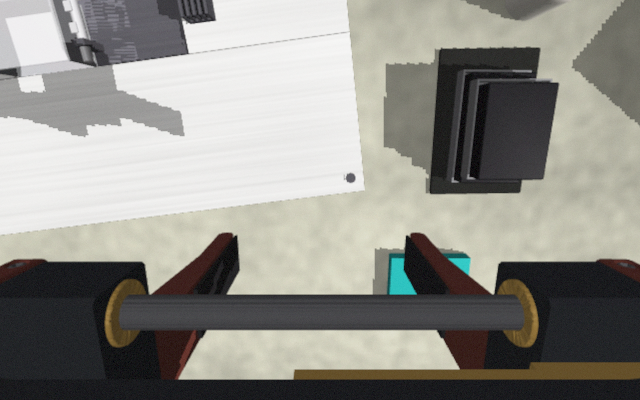

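View pics/s5c.png

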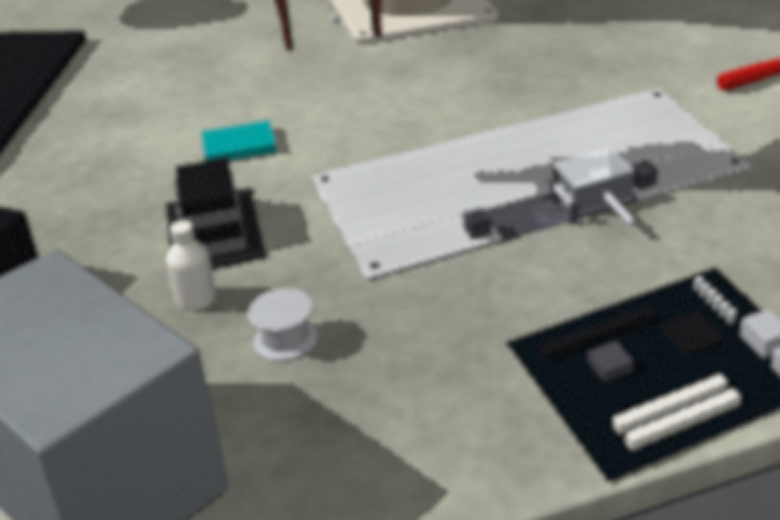

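```bash
python3 - <<'E'
from h import *
o,d=cap('wrist')
cv2.imwrite('pics/w31c.png',cv2.resize(d['img'][40:200,410:570],None,fx=3.7,fy=3.7,interpolation=cv2.INTER_CUBIC))
for i in range(1): o,d=cap('top')
cv2.imwrite('pics/t31c.png',cv2.resize(d['img'][170:270,400:520],None,fx=6,fy=6,interpolation=cv2.INTER_CUBIC))
E
```

```text
(no output)
```

View pics/w31c.png

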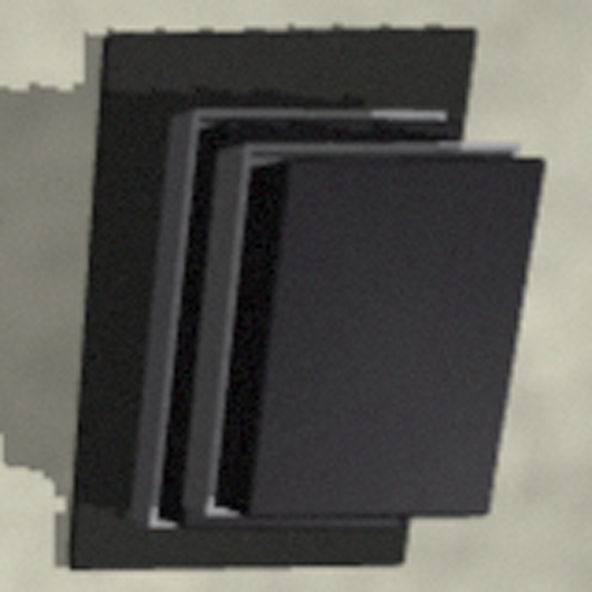

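View pics/t31c.png

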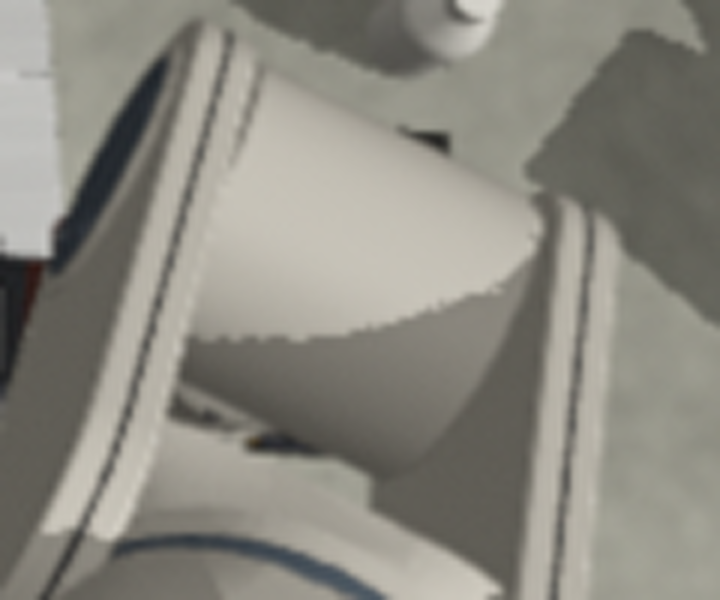

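```bash
python3 - <<'E'
from h import *
o,d=cap('wrist')
c=lambda L:np.array(L)/3.7+[410,40]
S=px2w(o,d,c([(285,162),(543,160),(488,516),(248,516)]),64);print('short base',S.mean(0),np.linalg.norm(np.diff(S,axis=0),axis=1),'yaw',np.arctan2(*(S[0]+S[1]-S[2]-S[3])[::-1]))
L=px2w(o,d,c([(190,112),(150,525),(445,113)]),18);print('long lid rim',L,np.linalg.norm(L[0]-L[1]),np.linalg.norm(L[0]-L[2]),'centre',(L[1]+L[2])/2,'yaw',np.arctan2(*(L[0]-L[1])[::-1]))
S2=px2w(o,d,c([(235,148),(520,148),(205,515)]),48);print('short rim c',(S2[1]+S2[2])/2,np.linalg.norm(S2[0]-S2[1]),np.linalg.norm(S2[0]-S2[2]))
P=px2w(o,d,c([(105,35),(476,30),(403,563),(72,568)]),4);print('pad',P.mean(0))
o1,d1=cap('wrist'); print(np.abs(d['img'].astype(int)-d1['img']).mean(), o1['ee_pos'],o1['ft_force'])
E
```

```text
short base [ 478.1967 -357.7502] [54.6824 76.488  54.6719] yaw -0.04665371295117413
long lid rim [[ 534.1998 -330.3144]
 [ 431.4852 -324.2599]
 [ 530.1155 -392.8282]] 102.89292892356181 62.647080415025485 centre [ 480.8003 -358.544 ] yaw -0.05887698457444908
short rim c [ 479.0224 -359.0414] 63.84688050235324 83.28805926665898
pad [ 484.2786 -357.5142]
2.2972096354166665 [ 430.1337 -197.3618  175.0976] [ 0.7235 -0.3962  0.3297]
```

```bash
python3 -c "
from workcell import workorder
print(workorder.close_job())"
```

```text
the job is handed in; nothing more can be done
None
```

I turned both boxes over in the station and stacked them lid down on the pad. The long box went in from the +y side and was set on the pad. The short box went in from the −y side and was set on top of it. I handed the job in at about 40 s on the robot's clock, of the 72 s allowed.

My last checks, from the wrist camera:

| Check | Measured | Limit |
|---|---|---|
| Long box off the pad's centre | about 4 mm | 25 mm |
| Short box off the long box's centre | about 2–3 mm | 15 mm |
| Long box turned relative to the pad | about 0.01–0.02 rad | 0.26 rad |
| Short box turned relative to the long box | about 0.01 rad | 0.26 rad |

- **Lids:** outlines measured at the heights expected for seated lids came within about 2 mm of the true sizes, so both lids look fully on.
- **Gripper and bystanders:** the gripper was open and clear of everything. The sinks, spool and flux bottle looked undisturbed in the last scene picture. The jar and most of the driver were outside that crop, and the arm never worked near them.
- **Disagreements:** before the short box was stacked, the top and wrist views put the long box's centre up to about 5 mm apart. The last top picture could not settle this because the arm was in the way.
- **Force:** the wrist force peaked at about 43 N for a moment when the sleeve met its stop on the first swing, well under the 120 N limit. The fingers were holding the rod, so I took this as finger load and not the gripper's body, which is limited to 40 N. I did not check that separately.

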